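# Load, dock and pin an autosampler tray

## Robot

A 6-joint arm with a two-finger parallel gripper is mounted at the origin on the work surface. World frame = base frame: x ahead of the robot, y to its left, z up, the work surface at z = 0. Lengths are in m, angles in degrees, forces in N, time in s.
With the tool pointing down it reaches from about 0.25 to 0.725 m from the base axis. Payload 9.7 kg.
Tool frame: the origin (TCP) lies midway between the tips of the shut fingers; the grasp point (between the pads) lies 19 mm behind it; z points along the fingers, x is the direction in which the jaws open and shut, and the axes are right-handed (so a half turn about z gives the same grasp; the last joint's range is limited). The gripper opens to 85 mm and grips with 20 to 120 N. Pads are 22 mm wide; open, the fingers measure 114 mm over their backs; the gripper's body (76 mm by 85 mm) begins 54 mm behind the grasp point. The pads swing forward as they close: fully open they stand 13 mm farther back than shut.
Start: joints at [-72.766, 4.979, 10.078, 95.1, 0, 90], TCP at [0.163, -0.525, 0.231] pointing down, gripper open.
Joint ranges: [-179.16, 179.16], [-48.56, 103.87], [-65.8, 70.77], [-126.05, 130.52], [-82.76, 87.17], [-180, 180]. Speed limits (degrees/s): [127.2, 127.2, 147.25, 180, 180, 180].

## Interface

Orientations are given as [roll, pitch, yaw] about the fixed x, y, z axes, in that order (R = Rz(yaw) Ry(pitch) Rx(roll)).
In Python, from workcell import bot, optics gives the robot as it stands.
- The arm moves only by the shell command python3 -m creep 'ROWS' [FORCE]. ROWS is JSON, a list of rows, each a list of 7 numbers: the shift along the tool's x, y, z in m, then the turn, a rotation vector about the tool's x, y, z in rad, then the opening, from 0 (shut) to 1 (fully open). A call has 1 to 8 rows; each row is the pose to reach, as a shift and turn from the pose commanded when the call began, along the tool's axes at that moment; what a row does not reach only later rows make up. A row lasts 1/10 s, in which the tool goes at most 50 mm and 8.59 degrees, less where a joint would pass 70% of its speed; a pose out of reach is approached as far as the arm can. A call with a gripper value outside its range is refused whole. The fingers move at their own pace and stop on an object; FORCE is the grip in N (left out, the last holds). Time passes only in rows, so rows that repeat a pose let the fingers close. It gives the time, the measured TCP pose, the force and the opening at its end, in the units of the state.
- bot.get_obs(): the state, without advancing time (a new reading comes with each control period).
- optics.camera(name): name is "scene" or "top" or "wrist"; returns the picture (480x640x3 uint8, red, green, blue); there is no depth.
- optics.camera_params(name): a dict with "camera_matrix" (3x3 intrinsics, pixels), "R" (3x3) and "t" (3): a world point X has camera coordinates R X + t; the wrist camera has in their place "mount" (4x4, takes a point from camera to tool coordinates, whose origin is the TCP and whose axes are the tool frame's). Camera axes: x right, y down, z forward; pixel columns grow to the right and rows downward; lengths in m; the calibration is good to about 2 mm. A picture is of the moment at which its call begins: read the wrist's pose just before it. camera_params takes no time and is no camera call.
- bot.job_done(): hands the job in, once; it reports no verdict.
The state is a dict: "time": time; "q": joint angles; "qd": joint speeds; "joint_efforts": joint torques, N m; "ee_pos": TCP position; "tcp_rot": TCP orientation; "wrist_force": force on the tool from outside, world axes, zero at the start; "torque": the same for the moment, N m; "opening": finger opening in m.
Only numpy, scipy, OpenCV 4.12 (cv2) and the standard library are available. Lean on these libraries where they do the work, as an engineer would, in place of code of your own. Each camera call takes 0.05 s, during which the arm holds its last target.

## Task

Load every small dropper bottle on the bench into the grey sample tray, upright, one to a pocket, then slide the loaded tray along the bench into the autosampler's dock until it is fully home. Lock it there by pushing the steel pin from its stand down through the bracket's hole and the tray's ear until its collar rests on the bracket, and last of all throw the run lever fully over to on. Leave the other things on the bench where they are.

Things in the scene. Friction and masses are not known exactly. Their poses are not given: they have to be found in the camera images.
- bottle1: upright amber dropper bottle with narrow white cap, 40 to 85 g, with a thick heavy base: body 36 diameter, 28 high, shoulder sloping in to height 36, then a cylindrical cap 18 diameter up to 64, by which it can be taken. Origin at the centre of its underside, z up. All six are alike; some are absent in a run
- bottle2: upright amber dropper bottle with narrow white cap, 40 to 85 g, with a thick heavy base: body 36 diameter, 28 high, shoulder sloping in to height 36, then a cylindrical cap 18 diameter up to 64, by which it can be taken. Origin at the centre of its underside, z up. All six are alike; some are absent in a run
- bottle3: upright amber dropper bottle with narrow white cap, 40 to 85 g, with a thick heavy base: body 36 diameter, 28 high, shoulder sloping in to height 36, then a cylindrical cap 18 diameter up to 64, by which it can be taken. Origin at the centre of its underside, z up. All six are alike; some are absent in a run
- bottle4: upright amber dropper bottle with narrow white cap, 40 to 85 g, with a thick heavy base: body 36 diameter, 28 high, shoulder sloping in to height 36, then a cylindrical cap 18 diameter up to 64, by which it can be taken. Origin at the centre of its underside, z up. All six are alike; some are absent in a run
- bottle5: upright amber dropper bottle with narrow white cap, 40 to 85 g, with a thick heavy base: body 36 diameter, 28 high, shoulder sloping in to height 36, then a cylindrical cap 18 diameter up to 64, by which it can be taken. Origin at the centre of its underside, z up. All six are alike; some are absent in a run
- bottle6: upright amber dropper bottle with narrow white cap, 40 to 85 g, with a thick heavy base: body 36 diameter, 28 high, shoulder sloping in to height 36, then a cylindrical cap 18 diameter up to 64, by which it can be taken. Origin at the centre of its underside, z up. All six are alike; some are absent in a run
- tray: loose grey plastic tray, about 0.45 kg, flat on the bench, to be pushed or dragged along it. Origin at the underside centre of its pocket block, z up; the +x end enters the dock first. Block 148 (x) by 100 (y) by 30 high; 6 thick flanges along both long sides make it 124 wide; in front (-x) a 6 thick plate reaches to x = -140, with the grip fin and, at its -y side, the pin ear
- tray_hole (a point): centre of the vertical 15 diameter hole in the tray's steel ear (36 square, 8 thick), at the ear's upper face, 8 above the bench; at x = -118, y = -66 of the tray, axes as the tray's
- tray_pockets (a point): middle of the tray's pocket block at floor height, 4 above the bench, axes as the tray's. Six open square pockets 44 wide, 4 walls between them, centred at x = -48, 0, 48 and y = -24, 24 from here; outer walls reach 26 above this floor, dividers 22
- tray_fin (a point): middle of the top edge of the tray's upright grip fin, 62 above the bench, at x = -118, y = 0 of the tray; axes as the tray's. The fin is 12 thick in x, 50 wide in y; 38 free to the pocket block behind it
- dock: low aluminium tray dock of a white bench autosampler, fixed. Its origin and axes are where the tray's lie when the tray is fully home against the back stop; the tray enters along +x, sliding on the bench. Behind the stop, from x = 87, stands the instrument, 155 high, 190 wide. A plinth 30 high on the -y side (x = -12 to 72, y = -155 to -75) carries the lever
- dock_mouth (a point): middle of the dock's open mouth at bench height, x = -90 of the dock, axes as the dock's. Here the rails flare to about 160 apart, narrowing to 127.6 at dock x = -50 and straight to the back stop at x = 74; lips 10 to 16 above the bench reach in over the tray's flanges to 107.6 apart, from dock x = -50 on
- dock_hole (a point): centre of the vertical 15 diameter hole in the dock's steel bracket (6 thick), at its upper face, 24 above the bench, at x = -118, y = -66 of the dock; with the tray home, the ear's hole lies straight below it
- pin: loose steel locking pin, 50 g, upright at first in a fixed white block 50 x 50 x 30 high with a 15 hole, its collar resting on the block. Origin at the centre of the underside of its collar, z up. Shank 9 diameter, 23 long below the origin, tapered tip; collar 26 diameter, 4 thick; round grip 16 diameter from 4 to 36 above the origin. With the pin in, the collar rests on the bracket
- pin_tip (a point): lower end of the pin's shank, 23 below the pin's origin
- lever (a joint): run lever on the dock's plinth, rad: 0 = off, leaning to the dock's -x (out of the mouth); 1.0 = on, fully over to the dock's +x. It stays where it is left; about 1 N at the ball moves it. It turns about an axis along the dock's y through (30, -120) at height 52; the ball is 80 from that axis, leaning 0.5 rad to -x at 0 and 0.5 rad to +x at 1.0
- lever_tip (a point): centre of the lever's black ball, 26 diameter, about 122 above the bench at either end of its swing and 132 midway
- beaker: bystander: small clear beaker, 56 diameter, 70 high
- reagent: bystander: big amber reagent bottle, 72 diameter, 140 high
- wash: bystander: white wash bottle, 64 diameter, 170 high
- tub: bystander: clear open tub, 100 x 80 x 50
- spatula: bystander: thin steel lab spatula lying flat, 150 long
- jar: bystander: white ceramic crucible cup, 60 diameter, 60 high
- marker: bystander: black marker pen lying down, 132 long, 12 thick
Things that resemble listed ones, but are neither listed nor needed, are in the scene too. Leave any green look-alike of the bottle5 alone.

How it is judged (in metres and radians):
On the way, in this order (a step that is already met when the one before it is completed fails the run):
1. every bottle present stands upright in a pocket of the tray while the tray is still outside the dock (x of bottle1 in the frame of tray between -0.07 and 0.07 m and y of bottle1 in the frame of tray between -0.046 and 0.046 m and z of bottle1 in the frame of tray between -0.002 and 0.012 m and angle between each of bottle1, bottle2, bottle3, bottle4, bottle5, bottle6's own z axis and vertical below 0.2 rad and x of bottle2 in the frame of tray between -0.07 and 0.07 m and y of bottle2 in the frame of tray between -0.046 and 0.046 m and z of bottle2 in the frame of tray between -0.002 and 0.012 m and x of bottle3 in the frame of tray between -0.07 and 0.07 m and y of bottle3 in the frame of tray between -0.046 and 0.046 m and z of bottle3 in the frame of tray between -0.002 and 0.012 m and x of bottle4 in the frame of tray between -0.07 and 0.07 m and y of bottle4 in the frame of tray between -0.046 and 0.046 m and z of bottle4 in the frame of tray between -0.002 and 0.012 m and x of bottle5 in the frame of tray between -0.07 and 0.07 m and y of bottle5 in the frame of tray between -0.046 and 0.046 m and z of bottle5 in the frame of tray between -0.002 and 0.012 m and x of bottle6 in the frame of tray between -0.07 and 0.07 m and y of bottle6 in the frame of tray between -0.046 and 0.046 m and z of bottle6 in the frame of tray between -0.002 and 0.012 m and x of tray in the frame of dock below -0.12 m), for 0.2 s.
2. the tray is fully home in the dock (x of tray in the frame of dock between -0.005 and 0.004 m and y of tray in the frame of dock between -0.005 and 0.005 m and z of tray in the frame of dock between -0.004 and 0.004 m and angle between the x axis of tray and the x axis of dock, either way round below 0.06 rad), for 0.2 s.
3. the pin is down through the bracket's hole and the tray's ear (horizontal distance between pin_tip and tray_hole below 0.0065 m and horizontal distance between pin_tip and dock_hole below 0.0065 m and z of pin_tip in the frame of tray below 0.005 m and angle between pin's own z axis and vertical below 0.15 rad), for 0.2 s.
4. the run lever is on (value of joint lever above 0.85 rad), for 0.2 s.
At the end, for the whole second after the job is handed in: every bottle present upright (0.2 rad) on a tray pocket's floor; tray within 5 mm and 0.06 rad of home; pin upright, its tip within 5 mm of the bench and 6.5 mm of both holes' axes; lever past 0.85 rad; all released and at rest; bystanders not moved over 40 mm (all of step 2 and all of step 3 and x of bottle1 in the frame of tray between -0.07 and 0.07 m and y of bottle1 in the frame of tray between -0.046 and 0.046 m and z of bottle1 in the frame of tray between -0.002 and 0.012 m and angle between each of bottle1, bottle2, bottle3, bottle4, bottle5, bottle6's own z axis and vertical below 0.2 rad and x of bottle2 in the frame of tray between -0.07 and 0.07 m and y of bottle2 in the frame of tray between -0.046 and 0.046 m and z of bottle2 in the frame of tray between -0.002 and 0.012 m and x of bottle3 in the frame of tray between -0.07 and 0.07 m and y of bottle3 in the frame of tray between -0.046 and 0.046 m and z of bottle3 in the frame of tray between -0.002 and 0.012 m and x of bottle4 in the frame of tray between -0.07 and 0.07 m and y of bottle4 in the frame of tray between -0.046 and 0.046 m and z of bottle4 in the frame of tray between -0.002 and 0.012 m and x of bottle5 in the frame of tray between -0.07 and 0.07 m and y of bottle5 in the frame of tray between -0.046 and 0.046 m and z of bottle5 in the frame of tray between -0.002 and 0.012 m and x of bottle6 in the frame of tray between -0.07 and 0.07 m and y of bottle6 in the frame of tray between -0.046 and 0.046 m and z of bottle6 in the frame of tray between -0.002 and 0.012 m and value of joint lever above 0.85 rad and linear speed of each of tray, pin below 0.02 m/s); the robot touches nothing.
It fails at once if a bystander is moved more than 40 mm (distance of any of beaker, reagent, wash, tub, spatula, jar, marker from where it was at the start of the episode above 0.04 m).
Of bottle1, bottle2, bottle3, bottle4, bottle5, bottle6 only 4 to 6 are there at a start; the rules pass over those that are not, and their reading is None.
At some moment in a run one of bottle1, bottle2, bottle3, bottle4, bottle5, bottle6 may be knocked a few centimetres aside while the robot is not near it.
It also fails if it takes over 210 s, if anything falls off the work surface, if the arm or the gripper's body presses on something with over 40 N, if the wrist force passes 120 N, or if a joint passes its speed limit or range.

## Working session

There is one attempt and no reset: what is moved stays moved. The work goes in short steps, Python scripts to look and compute and a shell command to move; the robot and the scene stay as the last step left them, time stands still between calls to the robot, and variables do not carry over. Pictures are saved under pics/ and viewed, and the job is handed in when it is done.

```bash
ls; mkdir -p pics; python3 - <<'E'
from workcell import bot, optics
import cv2
print(bot.get_obs())
for n in("scene","top","wrist"):
    im=optics.camera(n); cv2.imwrite(f"pics/{n}0.png",im[:,:,::-1]); print(n,optics.camera_params(n))
E
```

```text
pics
{'time': 0.0, 'q': array([-7.27650154e+01,  5.01042064e+00,  1.00351287e+01,  9.50978670e+01,
       -3.16623049e-04,  9.00001858e+01]), 'qd': array([-0.04356468, -0.07067824,  0.01458214, -0.04049772,  0.02173161,
        0.01249954]), 'joint_efforts': array([-1.34642792e-04, -5.20388818e+01,  4.64798284e+01,  1.66038622e-02,
        6.99711563e-05,  1.58899871e-05]), 'ee_pos': array([ 0.16289545, -0.52510026,  0.23059561]), 'tcp_rot': array([ 1.79999683e+02,  7.31589353e-02, -7.27652012e+01]), 'wrist_force': array([ 0.54537555,  0.52865662, -0.22506864]), 'torque': array([-0.01803161, -0.00326666, -0.0197742 ]), 'opening': 0.08570688104065873}
scene {'camera_matrix': array([[530.09701871,   0.        , 325.96775862],
       [  0.        , 530.09701871, 244.71845842],
       [  0.        ,   0.        ,   1.        ]]), 'R': array([[-0.85058874,  0.52562925,  0.01458352],
       [ 0.36781104,  0.61456502, -0.69787167],
       [-0.37578428, -0.58823781, -0.71607433]]), 't': array([ 0.45885939, -0.17467353,  1.47391584])}
top {'camera_matrix': array([[462.54068174,   0.        , 321.13340941],
       [  0.        , 462.54068174, 241.50166166],
       [  0.        ,   0.        ,   1.        ]]), 'R': array([[ 0.00896569, -0.99989396, -0.01147531],
       [-0.99639681, -0.00796527, -0.08443907],
       [ 0.08433872,  0.01219101, -0.99636256]]), 't': array([0.04708858, 0.56224931, 1.11696452])}
wrist {'camera_matrix': array([[428.36138631,   0.        , 310.85304871],
       [  0.        , 428.36138631, 237.37880592],
       [  0.        ,   0.        ,   1.        ]]), 'mount': array([[ 9.99999655e-01, -6.05957303e-04, -5.68078170e-04,
         1.35205917e-04],
       [ 7.45739501e-04,  9.56168861e-01,  2.92814878e-01,
        -7.38011049e-02],
       [ 3.65745343e-04, -2.92815201e-01,  9.56168983e-01,
        -1.42651416e-01],
       [ 0.00000000e+00,  0.00000000e+00,  0.00000000e+00,
         1.00000000e+00]])}
```

View pics/top0.png

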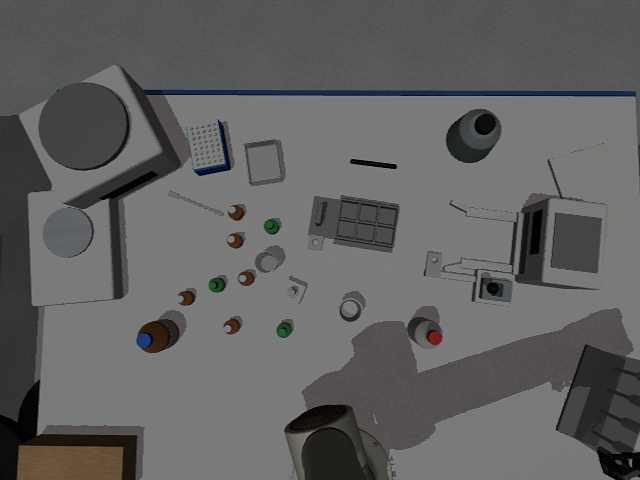

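View pics/scene0.png

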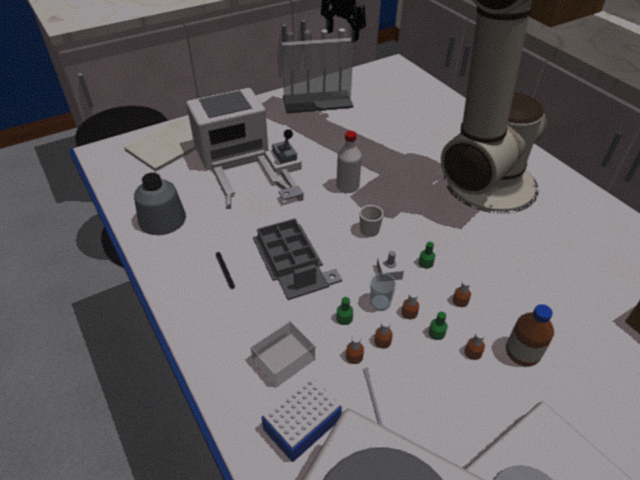

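View pics/wrist0.png

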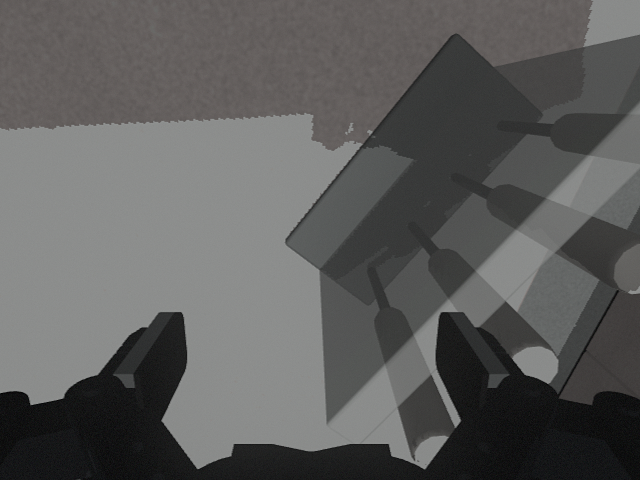

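Top view: ambers at about (236,212), (235,240), (247,278), (186,298), (232,326). Possible confusions are the greens at (272,226), (217,285), (284,329) and the big reagent bottle at (153,337). The tray is at (353,222) with its fin to the left, the dock is at (480,240), the pin block at (295,290), and the lever at (493,288). Next I'll take a close crop.

```bash
cat > h.py <<'E'
import numpy as np, cv2
from workcell import bot, optics
from scipy.spatial.transform import Rotation as Ro
def ray(n,uv,obs=None):
    p=optics.camera_params(n);K=p["camera_matrix"]
    d=np.linalg.inv(K)@np.array([uv[0],uv[1],1.])
    if n=="wrist":
        o=obs or bot.get_obs(); M=p["mount"]
        R=Ro.from_euler('xyz',o["tcp_rot"],degrees=True).as_matrix(); t=np.array(o["ee_pos"])
        return R@M[:3,3]+t, R@M[:3,:3]@d
    R,t=p["R"],p["t"]; return -R.T@t, R.T@d
def onz(n,uv,z,obs=None):
    c,d=ray(n,uv,obs); return c+d*(z-c[2])/d[2]
def proj(n,X,obs=None):
    p=optics.camera_params(n);K=p["camera_matrix"];X=np.array(X,float)
    if n=="wrist":
        o=obs or bot.get_obs(); M=p["mount"]
        R=Ro.from_euler('xyz',o["tcp_rot"],degrees=True).as_matrix(); t=np.array(o["ee_pos"])
        x=M[:3,:3].T@(R.T@(X-t)-M[:3,3])
    else: x=p["R"]@X+p["t"]
    x=K@x; return x[:2]/x[2]
def tri(a,ua,b,ub):
    A=np.zeros((3,3));B=np.zeros(3)
    for n,u in((a,ua),(b,ub)):
        c,d=ray(n,u);d=d/np.linalg.norm(d);P=np.eye(3)-np.outer(d,d);A+=P;B+=P@c
    return np.linalg.solve(A,B)
def amber(im,amin=25):
    h=cv2.cvtColor(im,cv2.COLOR_RGB2HSV)
    m=((h[...,0]<15)&(h[...,1]>110)&(h[...,2]>40)).astype(np.uint8)
    n,l,s,c=cv2.connectedComponentsWithStats(m)
    return [(c[i],s[i]) for i in range(1,n) if s[i,4]>amin]
def toolshift(target):
    o=bot.get_obs();R=Ro.from_euler('xyz',o["tcp_rot"],degrees=True).as_matrix()
    return R.T@(np.array(target)-o["ee_pos"])
def crop(im,x0,y0,x1,y1,s,name):
    cv2.imwrite(name,cv2.resize(im[y0:y1,x0:x1,::-1],None,fx=s,fy=s,interpolation=cv2.INTER_CUBIC))
E
python3 - <<'E'
from h import *
im=cv2.imread("pics/top0.png")[:,:,::-1]
for c,s in amber(im): print(c.round(1),s,onz("top",c,0.02).round(3))
crop(im,160,190,320,350,4,"pics/t1.png"); crop(im,290,180,530,320,3.3,"pics/t2.png")
im=cv2.imread("pics/scene0.png")[:,:,::-1]
for c,s in amber(im): print("scene",c.round(1),s,onz("scene",c,0.02).round(3))
E
```

```text
[236.5 212.9] [228 205  16  15 103] [0.632 0.264 0.02 ]
[236.  240.8] [228 234  15  14 106] [0.562 0.263 0.02 ]
[246.9 278.3] [239 272  15  14 109] [0.47  0.234 0.02 ]
[186.5 297.7] [179 291  14  15 112] [0.421 0.382 0.02 ]
[232.7 325.6] [224 319  16  15 115] [0.354 0.266 0.02 ]
[154.7 337. ] [138 323  29  30 476] [0.325 0.456 0.02 ]
[434.5 337.5] [428 331  14  14 154] [ 0.331 -0.225  0.02 ]
scene [562.3   8. ] [552   0  24  22 147] [-1.086 -0.698  0.02 ]
scene [576.    6.5] [571   0  10  12  30] [-1.152 -0.68   0.02 ]
scene [590.2   7. ] [577   0  27  17 172] [-1.202 -0.645  0.02 ]
scene [ 36.5 129.1] [   0  113   76   35 1023] [ 1.022 -0.867  0.02 ]
scene [350.3 135.4] [345 131  12  11  77] [ 0.23  -0.363  0.02 ]
scene [461.1 297.5] [454 288  16  18 191] [0.363 0.277 0.02 ]
scene [409.9 309.7] [403 301  16  17 187] [0.48  0.246 0.02 ]
scene [534.6 330.8] [517 313  36  35 798] [0.292 0.423 0.02 ]
scene [382.8 338.4] [375 329  17  18 201] [0.573 0.275 0.02 ]
scene [474.  349.6] [466 339  18  20 222] [0.432 0.392 0.02 ]
scene [354.3 353.8] [347 344  16  19 215] [0.644 0.275 0.02 ]
scene [518.3 361. ] [512 357  13   8  30] [0.375 0.457 0.02 ]
```

View pics/t1.png

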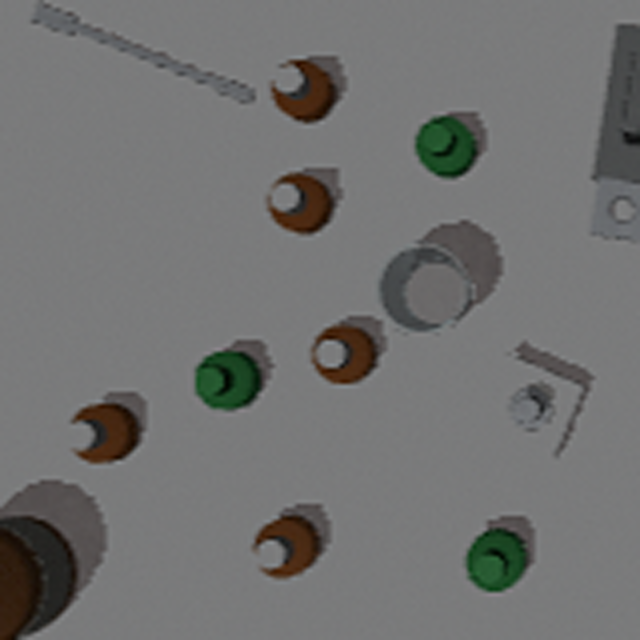

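View pics/t2.png

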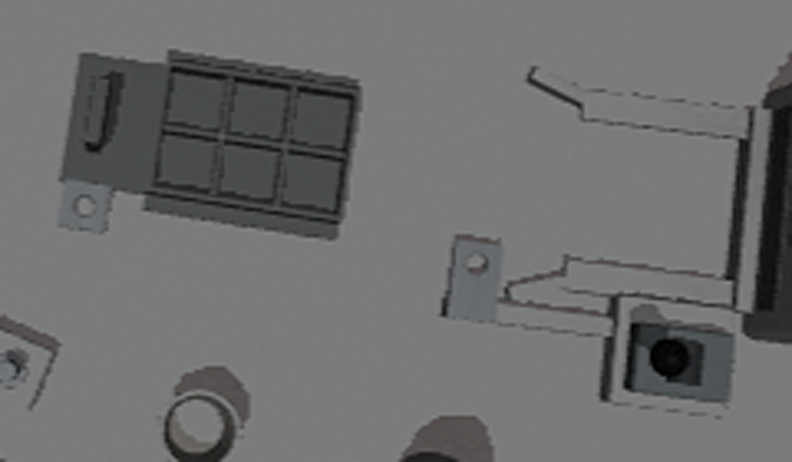

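Close crop: the ambers with white caps are bottles and the three with green bodies are decoys. White cap centres in the crop are (291,78), (287,199), (331,352), (86,434), (272,552). Next I'll zoom in on the tray and dock.

```bash
python3 - <<'E'
from h import *
im=cv2.imread("pics/top0.png")[:,:,::-1]
im2=cv2.convertScaleAbs(im,alpha=1.8)
crop(im2,300,185,410,260,7,"pics/t3.png"); crop(im2,415,190,615,315,4,"pics/t4.png")
for u in [(291,78),(287,199),(331,352),(86,434),(272,552)]:
    print(onz("top",(160+u[0]/4-.4,190+u[1]/4-.4),.064).round(4))
E
```

```text
[0.6348 0.2651 0.064 ]
[0.5619 0.2657 0.064 ]
[0.4711 0.2373 0.064 ]
[0.4215 0.3812 0.064 ]
[0.3538 0.2692 0.064 ]
```

View pics/t3.png

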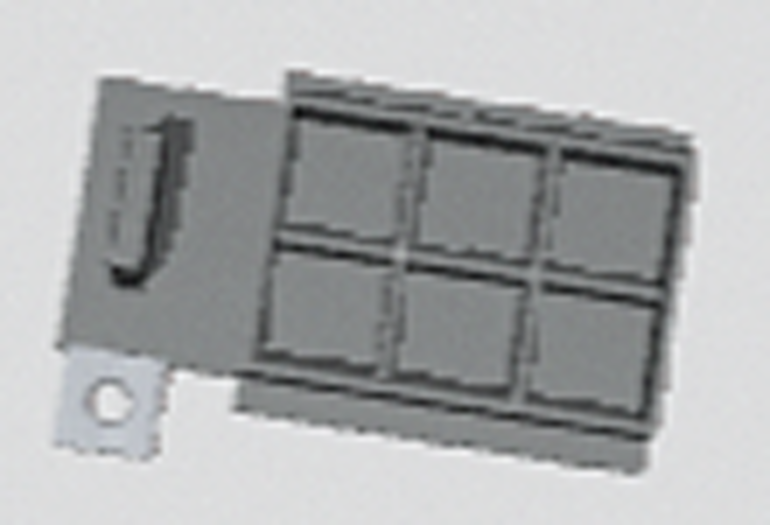

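View pics/t4.png

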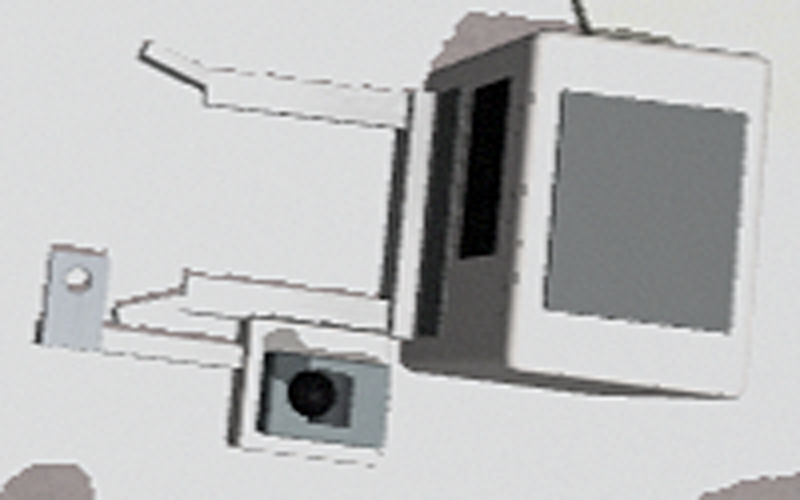

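```bash
cat >> h.py <<'E'
def fit(P,Q):
    P=np.array(P,float);Q=np.array(Q,float);a=P.mean(0);b=Q.mean(0)
    H=(P-a).T@(Q-b);th=np.arctan2(H[0,1]-H[1,0],H[0,0]+H[1,1])
    R=np.array([[np.cos(th),-np.sin(th)],[np.sin(th),np.cos(th)]]);t=b-R@a
    return th,R,t,np.linalg.norm((R@P.T).T+t-Q,axis=1)
E
python3 - <<'E'
from h import *
def go(L,x0,y0,s):
    P=[];Q=[]
    for u,z,m in L:
        P.append(np.array(m)/1000);Q.append(onz("top",((u[0]+.5)/s-.5+x0,(u[1]+.5)/s-.5+y0),z)[:2])
    th,R,t,r=fit(P,Q);print(np.degrees(th),t.round(4),r.round(4));return th,R,t
th,R,t=go([((108,403),.008,(-118,-66)),((403,257),.026,(-24,0)),((536,278),.026,(24,0)),((290,72),.006,(-74,62)),((692,138),.006,(74,62)),((235,408),.006,(-74,-62)),((643,472),.006,(74,-62))],300,185,7)
for x in(-48,0,48):
  for y in(-24,24): print(x,y,(R@np.array([x,y])/1000+t).round(4))
print("fin",(R@[-.118,0]+t).round(4))
th,R,t=go([((78,277),.024,(-118,-66)),((205,103),.016,(-50,53.8)),((187,270),.016,(-50,-53.8)),((313,393),.122,(-8.4,-120))],415,190,4)
for n,m in dict(hole=(-.118,-.066),mouth=(-.09,0),ball0=(-.0084,-.12),ball1=(.0684,-.12)).items(): print(n,(R@m+t).round(4))
u=(160+530/4-.4,190+407/4-.4)
print("pin",onz("top",u,.066).round(4))
o=bot.get_obs();print(o['time'])
E
```

```text
-98.67898408791179 [ 0.6095 -0.06  ] [0.001  0.0007 0.0005 0.0009 0.001  0.001  0.0014]
-48 -24 [ 0.593  -0.0089]
-48 24 [ 0.6405 -0.0162]
0 -24 [ 0.5858 -0.0564]
0 24 [ 0.6332 -0.0636]
48 -24 [ 0.5785 -0.1038]
48 24 [ 0.626  -0.1111]
fin [0.6273 0.0567]
-96.15391502876868 [ 0.573  -0.3513] [0.0018 0.0013 0.0021 0.0029]
hole [ 0.5201 -0.2269]
mouth [ 0.5827 -0.2618]
ball0 [ 0.4546 -0.3301]
ball1 [ 0.4464 -0.4065]
pin [0.4399 0.1187 0.066 ]
0.15
```

```bash
cat >> h.py <<'E'
def sh(x,y,z,yaw=None):
    o=bot.get_obs();R=Ro.from_euler('xyz',o["tcp_rot"],degrees=True)
    s=toolshift((x,y,z)); r=np.zeros(3)
    if yaw is not None: r=(R.inv()*Ro.from_euler('xyz',[180,0,yaw],degrees=True)).as_rotvec()
    print("now",np.round(o["ee_pos"],4),np.round(o["tcp_rot"],2),"t",round(o["time"],2),"shift",s.round(4),"rot",r.round(4))
E
python3 -c "
from h import *
sh(.6,0,.24,10)"
```

```text
now [ 0.1629 -0.5251  0.2307] [-1.800e+02  6.000e-02 -7.277e+01] t 0.15 shift [-0.3721 -0.573  -0.0089] rot [-8.0000e-04  8.0000e-04 -1.4446e+00]
```

```bash
python3 -m creep '[[-0.372,-0.573,-0.009,0,0,-1.4446,0.5],[-0.372,-0.573,-0.009,0,0,-1.4446,0.5],[-0.372,-0.573,-0.009,0,0,-1.4446,0.5],[-0.372,-0.573,-0.009,0,0,-1.4446,0.5],[-0.372,-0.573,-0.009,0,0,-1.4446,0.5],[-0.372,-0.573,-0.009,0,0,-1.4446,0.5],[-0.372,-0.573,-0.009,0,0,-1.4446,0.5],[-0.372,-0.573,-0.009,0,0,-1.4446,0.5]]'; python3 -c "
from h import *
sh(.6,0,.24,10)"
```

```text
time: 0.95
ee_pos: [0.4197, -0.216, 0.2366]
tcp_rot: [180.0, -0.0, -3.7]
wrist_force: [0.5, -1.4, 0.5]
opening: 0.0428
now [ 0.4197 -0.216   0.2366] [ 1.7999e+02 -2.0000e-02 -3.6600e+00] t 0.95 shift [ 0.1661 -0.2271 -0.0034] rot [ 2.000e-04 -3.000e-04 -2.384e-01]
```

```bash
python3 -m creep '[[0.166,-0.227,-0.003,0,0,-0.2384,0.5],[0.166,-0.227,-0.003,0,0,-0.2384,0.5],[0.166,-0.227,-0.003,0,0,-0.2384,0.5],[0.166,-0.227,-0.003,0,0,-0.2384,0.5],[0.166,-0.227,-0.003,0,0,-0.2384,0.5],[0.166,-0.227,-0.003,0,0,-0.2384,0.5],[0.166,-0.227,-0.003,0,0,-0.2384,0.5],[0.166,-0.227,-0.003,0,0,-0.2384,0.5]]'; python3 -c "
from h import *
import pickle
o=bot.get_obs();print(o['ee_pos'],o['tcp_rot'],o['qd'])
im=optics.camera('wrist');cv2.imwrite('pics/w1.png',im[:,:,::-1]);pickle.dump(o,open('w1.pkl','wb'))
sh(.48,.31,.24,10)"
```

```text
time: 1.75
ee_pos: [0.6003, -0.0025, 0.2387]
tcp_rot: [-180.0, 0.1, 9.7]
wrist_force: [0.6, -0.0, -0.5]
opening: 0.0423
[ 0.60030032 -0.00253069  0.23872986] [-1.79994163e+02  9.17281221e-02  9.72798784e+00] [-1.55903692 -1.69217612 -0.82062525  0.14351877 -0.14804224 -0.27602054]
now [ 0.6    -0.0033  0.2392] [1.80e+02 5.00e-02 9.66e+00] t 1.8 shift [-0.0657 -0.329  -0.0007] rot [ 0.0001  0.0009 -0.0059]
```

View pics/w1.png

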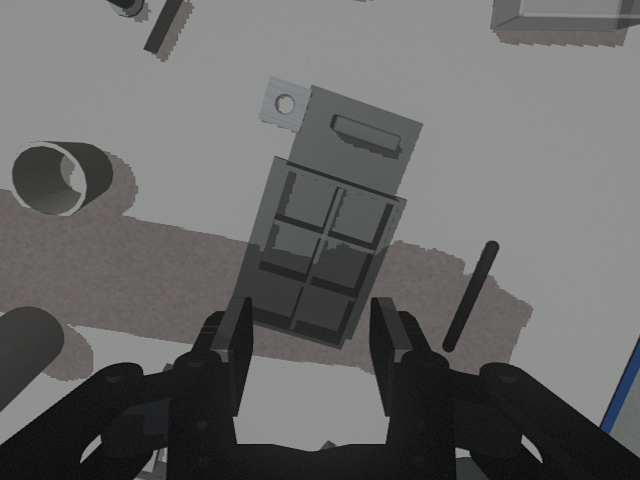

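The wrist picture shows the tray with its ear hole at (286,103), the fin at (365,133) and pocket crossings near (326,237) and (310,283). I'll zoom in on it and move on to the bottles.

```bash
python3 - <<'E'
from h import *
im=cv2.imread("pics/w1.png")[:,:,::-1]
crop(cv2.convertScaleAbs(im,alpha=1.8),230,60,440,360,2,"pics/w1c.png")
E
python3 -m creep '[[-0.066,-0.329,0,0,0,0,0.5],[-0.066,-0.329,0,0,0,0,0.5],[-0.066,-0.329,0,0,0,0,0.5],[-0.066,-0.329,0,0,0,0,0.5],[-0.066,-0.329,0,0,0,0,0.5],[-0.066,-0.329,0,0,0,0,0.5],[-0.066,-0.329,0,0,0,0,0.5],[-0.066,-0.329,0,0,0,0,0.5]]'; python3 -c "
from h import *
import pickle
o=bot.get_obs();print(o['ee_pos'],o['tcp_rot'],o['qd'])
im=optics.camera('wrist');cv2.imwrite('pics/w2.png',im[:,:,::-1]);pickle.dump(o,open('w2.pkl','wb'))
for c,s in amber(im,60): print(c.round(1),s,onz('wrist',c,.02,o).round(4))
cv2.imwrite('pics/w2b.png',cv2.convertScaleAbs(im[:,:,::-1],alpha=1.8))
"
```

```text
time: 2.6
ee_pos: [0.4784, 0.3123, 0.2398]
tcp_rot: [-180.0, -0.0, 9.8]
wrist_force: [0.3, -0.3, 0.2]
opening: 0.0422
[0.4784473  0.31232581 0.23976349] [-1.79956265e+02 -7.12357779e-03  9.80711395e+00] [-3.77880802 -0.55635465 -0.49614898  0.33693081 -1.20984621 -3.54045993]
[119.2  16.2] [  67    0  107   41 1934] [0.3092 0.4259 0.02  ]
[262.9  95.5] [ 237   72   46   46 1014] [0.4254 0.3875 0.02  ]
[168.4 214.2] [ 142  195   47   45 1060] [0.3579 0.2762 0.02  ]
[397.4 256.5] [378 239  44  43 888] [0.5631 0.2721 0.02  ]
[472.4 269.8] [ 452  251   47   44 1017] [0.6329 0.2712 0.02  ]
[291.6 270.7] [273 253  39  39 734] [0.4718 0.2425 0.02  ]
```

View pics/w1c.png

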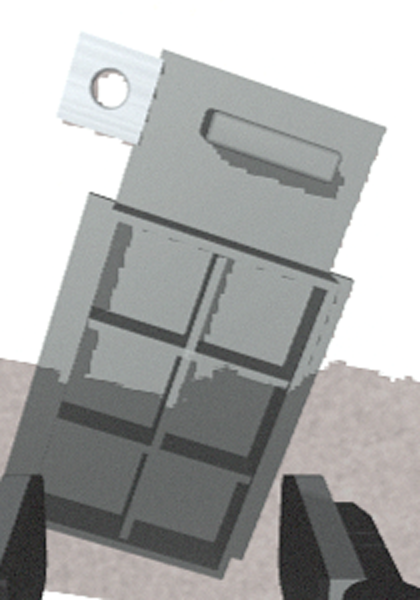

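View pics/w2b.png

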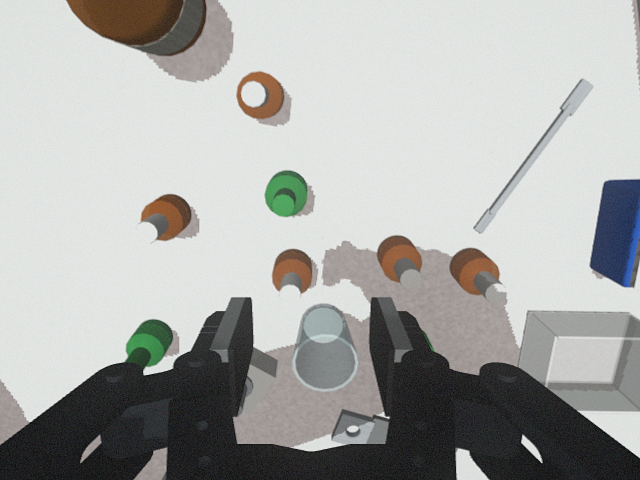

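```bash
python3 - <<'E'
from h import *
import pickle
o=pickle.load(open('w2.pkl','rb'))
for n,u in dict(b1=(497,291),b2=(412,281),b3=(289,293),b4=(254,93),b5=(148,234)).items(): print(n,onz('wrist',u,.064,o).round(4))
o=pickle.load(open('w1.pkl','rb'))
P=[];Q=[]
for u,z,m in [((110,87),.008,(-118,-66)),((90,193),.006,(-74,-62)),((352,280),.006,(-74,62)),((190,351),.026,(-24,0)),((156,446),.026,(24,0))]:
    P.append(np.array(m)/1000);Q.append(onz("wrist",(u[0]/2+230-.25,u[1]/2+60-.25),z,o)[:2])
th,R,t,r=fit(P,Q);print(np.degrees(th),t.round(4),r.round(4))
for x in(-48,0,48):
  for y in(-24,24): print(x,y,(R@np.array([x,y])/1000+t).round(4))
sh(.634,.268,.11,10)
E
```

```text
b1 [0.6372 0.2706 0.064 ]
b2 [0.5675 0.2675 0.064 ]
b3 [0.4719 0.2404 0.064 ]
b4 [0.4238 0.3878 0.064 ]
b5 [0.3565 0.271  0.064 ]
-98.44115217876767 [ 0.6124 -0.0567] [0.0003 0.0011 0.0017 0.0006 0.0016]
-48 -24 [ 0.5957 -0.0057]
-48 24 [ 0.6432 -0.0127]
0 -24 [ 0.5887 -0.0532]
0 24 [ 0.6361 -0.0602]
48 -24 [ 0.5816 -0.1007]
48 24 [ 0.6291 -0.1077]
now [0.4793 0.3107 0.2398] [-1.80e+02 -2.00e-02  9.75e+00] t 2.65 shift [0.1452 0.0683 0.1299] rot [-0.     -0.0003 -0.0043]
```

```bash
python3 -m creep '[[0.1465,0.068,0.13,0,0,0,0.5],[0.1465,0.068,0.13,0,0,0,0.5],[0.1465,0.068,0.13,0,0,0,0.5],[0.1465,0.068,0.13,0,0,0,0.5],[0.1465,0.068,0.13,0,0,0,0.5],[0.1465,0.068,0.13,0,0,0,0.5]]'; python3 - <<'E'
from h import *
o=bot.get_obs();print(o['ee_pos'])
im=optics.camera('wrist');cv2.imwrite('pics/w3.png',cv2.convertScaleAbs(im[:,:,::-1],alpha=1.8))
print(proj('wrist',(.636,.268,.064),o)); sh(.636,.268,.038)
E
```

```text
time: 3.25
ee_pos: [0.6364, 0.2647, 0.1079]
tcp_rot: [179.9, 0.2, 9.4]
wrist_force: [-0.4, 0.2, 1.2]
opening: 0.0429
[0.63638059 0.26473506 0.10786909]
[313.36018995 266.25968256]
now [0.6361 0.2659 0.1099] [1.7999e+02 3.0000e-02 9.5100e+00] t 3.3 shift [ 0.0003 -0.0021  0.0719] rot [0. 0. 0.]
```

View pics/w3.png

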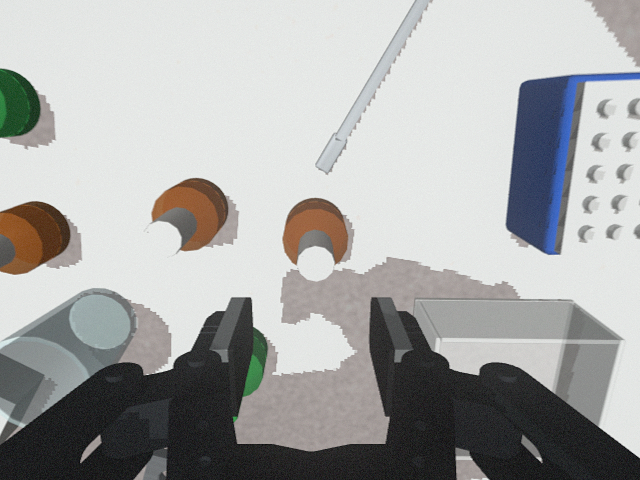

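The b1 cap top is at (315,263) against a predicted (313,266), so that agrees. The tub is to the right, so I'll narrow the opening. Now I'll descend and grip.

```bash
python3 -m creep '[[0,-0.001,0.036,0,0,0,0.4],[0,-0.001,0.072,0,0,0,0.4],[0,-0.001,0.072,0,0,0,0.4],[0,-0.001,0.072,0,0,0,0.1],[0,-0.001,0.072,0,0,0,0.1],[0,-0.001,0.072,0,0,0,0.1],[0,-0.001,0.072,0,0,0,0.1],[0,-0.001,0.042,0,0,0,0.1]]' 40
```

```text
time: 4.1
ee_pos: [0.6342, 0.2681, 0.0649]
tcp_rot: [179.9, 0.3, 9.6]
wrist_force: [0.5, 0.0, -1.0]
opening: 0.0168
```

```bash
python3 -m creep '[[0,0,-0.045,0,0,0,0.1],[0,0,-0.085,0,0,0,0.1],[-0.0715,0.3713,-0.085,0,0,0,0.1],[-0.0715,0.3713,-0.085,0,0,0,0.1],[-0.0715,0.3713,-0.085,0,0,0,0.1],[-0.0715,0.3713,-0.085,0,0,0,0.1],[-0.0715,0.3713,-0.085,0,0,0,0.1],[-0.0715,0.3713,-0.085,0,0,0,0.1]]'; python3 -c "
from h import *
sh(.6275,-.1094,.11)"
```

```text
time: 4.9
ee_pos: [0.629, -0.0331, 0.1536]
tcp_rot: [180.0, -0.1, 9.7]
wrist_force: [0.8, -0.3, -0.8]
opening: 0.0168
now [ 0.629  -0.0331  0.1536] [ 1.7998e+02 -8.0000e-02  9.6600e+00] t 4.9 shift [-0.0144  0.0749  0.0436] rot [0. 0. 0.]
```

```bash
python3 -m creep '[[-0.0148,0.0767,0.03,0,0,0,0.1],[-0.0148,0.0767,0.03,0,0,0,0.1],[-0.0148,0.0767,0.03,0,0,0,0.1],[-0.0148,0.0767,0.03,0,0,0,0.1]]'; python3 - <<'E'
from h import *
o=bot.get_obs();print(o['ee_pos'])
im=optics.camera('wrist');cv2.imwrite('pics/w4.png',cv2.convertScaleAbs(im[:,:,::-1],alpha=1.8))
o=bot.get_obs()
for t in [(.6124,-.0567),(.6095,-.06),(.611,-.0584)]:
    th=np.radians(-98.5);R=np.array([[np.cos(th),-np.sin(th)],[np.sin(th),np.cos(th)]])
    print([proj('wrist',[*(R@m+t),.026],o).round() for m in((-.024,0),(.024,0))],proj('wrist',[*(R@(-.118,-.066)+t),.008],o).round())
sh(.6275,-.1094,.044)
E
```

```text
time: 5.3
ee_pos: [0.6274, -0.1099, 0.123]
tcp_rot: [-180.0, -0.0, 9.6]
wrist_force: [0.7, 0.3, -1.4]
opening: 0.0163
[ 0.6273826  -0.10986707  0.12299313]
[array([314., 102.]), array([288., 186.])] [ 248. -129.]
[array([308., 107.]), array([282., 191.])] [ 241. -122.]
[array([311., 104.]), array([285., 189.])] [ 244. -125.]
now [ 0.6277 -0.109   0.1234] [-1.80e+02 -5.00e-02  9.64e+00] t 5.35 shift [-0.0004  0.0004  0.0794] rot [0. 0. 0.]
```

View pics/w4.png

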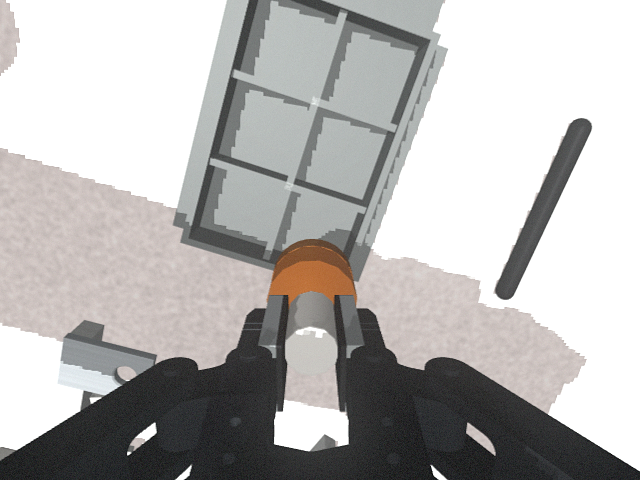

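The divider crossings appear at (315,101) and (290,186), which match the wrist-based tray estimate, so I'll use wrist estimates from here. Lowering and releasing.

```bash
python3 -m creep '[[0.0015,-0.001,0.04,0,0,0,0.1],[0.0015,-0.001,0.07,0,0,0,0.1],[0.0015,-0.001,0.081,0,0,0,0.1],[0.0015,-0.001,0.081,0,0,0,0.1],[0.0015,-0.001,0.081,0,0,0,0.35],[0.0015,-0.001,0.081,0,0,0,0.35],[0.0015,-0.001,0.035,0,0,0,0.35],[0.0015,-0.001,0,0,0,0,0.35]]'; python3 - <<'E'
from h import *
o=bot.get_obs();print(o['ee_pos'])
im=optics.camera('wrist');cv2.imwrite('pics/w5.png',cv2.convertScaleAbs(im[:,:,::-1],alpha=1.8))
im=optics.camera('top')
for c,s in amber(im): print(c.round(1),s[4],onz("top",c,0.02).round(3))
sh(.566,.2675,.15)
E
```

```text
time: 6.15
ee_pos: [0.6286, -0.1076, 0.1242]
tcp_rot: [-180.0, 0.0, 9.7]
wrist_force: [0.3, -0.4, 1.1]
opening: 0.0293
[ 0.62859655 -0.10758147  0.12422445]
[382.8 216.8] 85 [ 0.625 -0.101  0.02 ]
[236.  240.8] 104 [0.562 0.263 0.02 ]
[246.9 278.3] 109 [0.47  0.234 0.02 ]
[186.7 297.7] 116 [0.421 0.381 0.02 ]
[232.7 325.7] 113 [0.354 0.266 0.02 ]
[154.9 337.1] 469 [0.325 0.456 0.02 ]
now [ 0.6312 -0.1081  0.1291] [179.83  -0.48   9.68] t 6.25 shift [-0.001  -0.3812 -0.022 ] rot [0. 0. 0.]
```

View pics/w5.png

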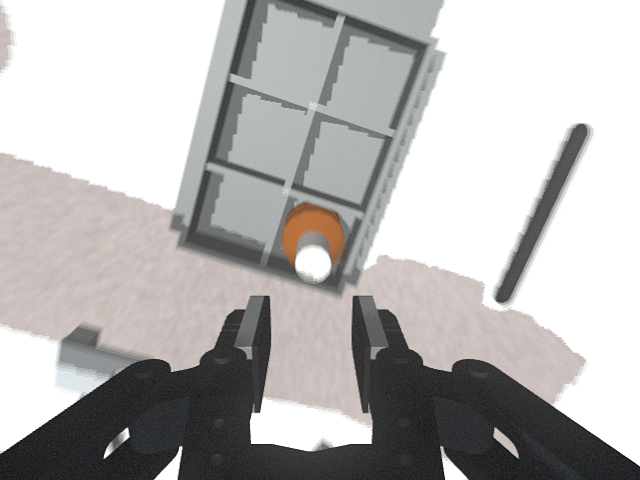

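b1 sits in the far pocket with its cap at (313,262) in the picture. Next is b2.

```bash
python3 -m creep '[[0.001,-0.381,-0.026,0,0,0,0.4],[0.001,-0.381,-0.026,0,0,0,0.4],[0.001,-0.381,-0.026,0,0,0,0.4],[0.001,-0.381,-0.026,0,0,0,0.4],[0.001,-0.381,-0.026,0,0,0,0.4],[0.001,-0.381,-0.026,0,0,0,0.4],[0.001,-0.381,-0.026,0,0,0,0.4],[0.001,-0.381,-0.026,0,0,0,0.4]]'; python3 -m creep '[[0,0,0.02,0,0,0,0.4],[0,0,0.04,0,0,0,0.4],[0,0,0.04,0,0,0,0.4]]'; cat > look.py <<'E'
from h import *
import sys
o=bot.get_obs()
im=optics.camera('wrist');cv2.imwrite('pics/%s.png'%sys.argv[1],cv2.convertScaleAbs(im[:,:,::-1],alpha=1.8))
print(o['ee_pos'].round(4),o['tcp_rot'].round(2))
h=cv2.cvtColor(im,cv2.COLOR_RGB2HSV)
# bright round cap near the expected pixel
def cap(exp,z=.064):
    e=proj('wrist',exp,o);m=(cv2.cvtColor(im,cv2.COLOR_RGB2GRAY)>150).astype(np.uint8)
    print('exp px',e.round(1))
E
python3 look.py w6
```

```text
time: 7.05
ee_pos: [0.5648, 0.2712, 0.1488]
tcp_rot: [-180.0, -0.0, 9.8]
wrist_force: [1.1, -0.3, 1.1]
opening: 0.0342
time: 7.35
ee_pos: [0.5644, 0.2678, 0.1056]
tcp_rot: [179.9, 0.2, 9.7]
wrist_force: [0.6, -0.4, 0.5]
opening: 0.0341
[0.5644 0.2678 0.1056] [179.93   0.25   9.71]
```

View pics/w6.png

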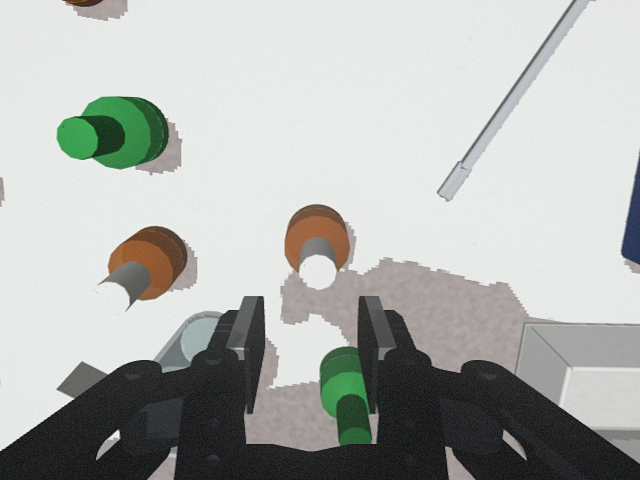

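```bash
python3 -c "
from h import *
for u in [(318,271),(355,434),(205,335)]: print(onz('wrist',u,.064), toolshift(onz('wrist',u,.064)).round(4))
print(bot.get_obs()['ee_pos'])"
```

```text
[0.56714399 0.26921491 0.064     ] [ 0.0024 -0.0012  0.0434]
[0.60227827 0.1816623  0.064     ] [0.0224 0.0911 0.0434]
[0.51849962 0.2269072  0.064     ] [-0.0526  0.0324  0.0435]
[0.56502545 0.26771418 0.10739645]
```

```bash
python3 -m creep '[[0.0015,-0.0015,0.036,0,0,0,0.4],[0.0015,-0.0015,0.072,0,0,0,0.4],[0.0015,-0.0015,0.072,0,0,0,0.4],[0.0015,-0.0015,0.072,0,0,0,0.1],[0.0015,-0.0015,0.072,0,0,0,0.1],[0.0015,-0.0015,0.072,0,0,0,0.1],[0.0015,-0.0015,0.072,0,0,0,0.1],[0.0015,-0.0015,0.042,0,0,0,0.1]]' 40;  python3 -m creep '[[0,0,-0.045,0,0,0,0.1],[0,0,-0.085,0,0,0,0.1],[-0.0482,0.3669,-0.085,0,0,0,0.1],[-0.0482,0.3669,-0.085,0,0,0,0.1],[-0.0482,0.3669,-0.085,0,0,0,0.1],[-0.0482,0.3669,-0.085,0,0,0,0.1],[-0.0482,0.3669,-0.085,0,0,0,0.1],[-0.0482,0.3669,-0.085,0,0,0,0.1]]'
python3 -m creep '[[-0.0091,0.0695,0.03,0,0,0,0.1],[-0.0091,0.0695,0.03,0,0,0,0.1],[-0.0091,0.0695,0.03,0,0,0,0.1],[-0.0091,0.0695,0.03,0,0,0,0.1]]';python3 look.py w7; python3 -c "
from h import *
sh(.5816,-.1007,.0425)"
```

```text
time: 8.2
ee_pos: [0.5655, 0.2686, 0.0639]
tcp_rot: [179.9, 0.3, 9.6]
wrist_force: [-0.5, -0.5, -0.3]
opening: 0.0168
time: 9.0
ee_pos: [0.5784, -0.0323, 0.1525]
tcp_rot: [180.0, -0.1, 9.7]
wrist_force: [1.5, -0.4, -0.8]
opening: 0.0165
time: 9.4
ee_pos: [0.5811, -0.1007, 0.122]
tcp_rot: [-180.0, -0.0, 9.6]
wrist_force: [-0.7, 0.2, -0.9]
opening: 0.0168
[ 0.5811 -0.1007  0.122 ] [-1.7999e+02 -1.0000e-02  9.5700e+00]
now [ 0.5814 -0.1     0.1224] [-1.80e+02 -5.00e-02  9.64e+00] t 9.45 shift [0.0001 0.0007 0.0799] rot [0. 0. 0.]
```

View pics/w7.png

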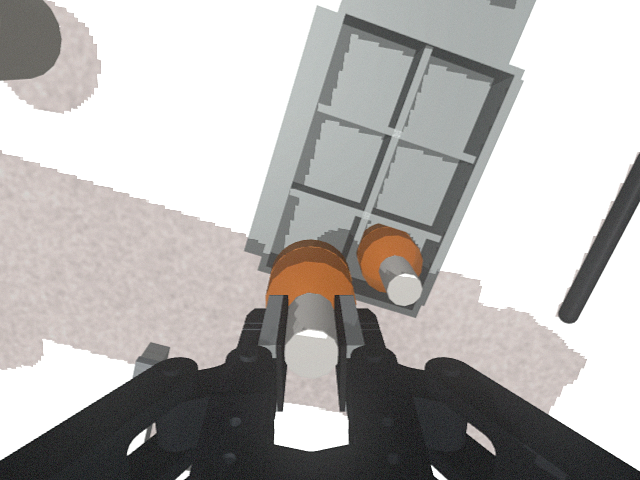

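```bash
python3 -m creep '[[0,0.0005,0.04,0,0,0,0.1],[0,0.0005,0.07,0,0,0,0.1],[0,0.0005,0.081,0,0,0,0.1],[0,0.0005,0.081,0,0,0,0.1],[0,0.0005,0.081,0,0,0,0.35],[0,0.0005,0.081,0,0,0,0.35],[0,0.0005,0.035,0,0,0,0.35],[0,0.0005,0,0,0,0,0.35]]';python3 -m creep '[[-0.0513,-0.3544,-0.026,0,0,0,0.4],[-0.0513,-0.3544,-0.026,0,0,0,0.4],[-0.0513,-0.3544,-0.026,0,0,0,0.4],[-0.0513,-0.3544,-0.026,0,0,0,0.4],[-0.0513,-0.3544,-0.026,0,0,0,0.4],[-0.0513,-0.3544,-0.026,0,0,0,0.4],[-0.0513,-0.3544,-0.026,0,0,0,0.4],[-0.0513,-0.3544,-0.026,0,0,0,0.4]]'; python3 -m creep '[[0,0,0.02,0,0,0,0.4],[0,0,0.04,0,0,0,0.4],[0,0,0.04,0,0,0,0.4]]';python3 look.py w8; python3 - <<'E'
from h import *
im=optics.camera('scene');crop(cv2.convertScaleAbs(im,alpha=1.8),230,200,400,310,4.5,'pics/s1.png')
E
```

```text
time: 10.25
ee_pos: [0.5811, -0.1004, 0.1234]
tcp_rot: [-180.0, 0.0, 9.7]
wrist_force: [1.3, 0.2, 1.0]
opening: 0.0296
time: 11.05
ee_pos: [0.4698, 0.2443, 0.1487]
tcp_rot: [-179.9, -0.1, 9.9]
wrist_force: [-0.2, -0.6, -0.4]
opening: 0.0341
time: 11.35
ee_pos: [0.4701, 0.2395, 0.1055]
tcp_rot: [179.9, 0.2, 9.7]
wrist_force: [-0.3, -0.1, -0.3]
opening: 0.0343
[0.4701 0.2395 0.1055] [179.94   0.19   9.68]
```

View pics/w8.png

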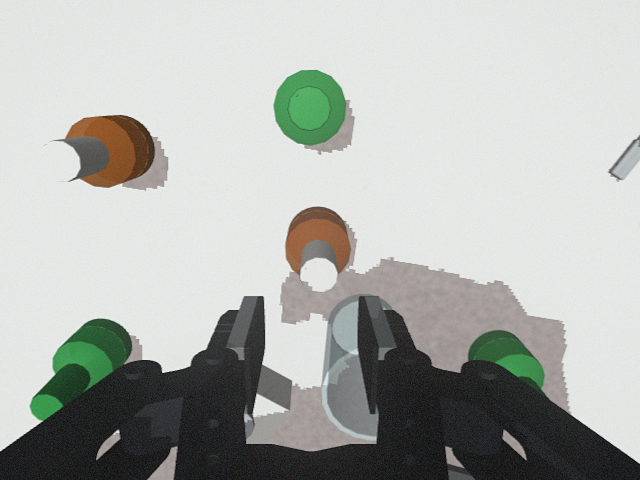

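View pics/s1.png

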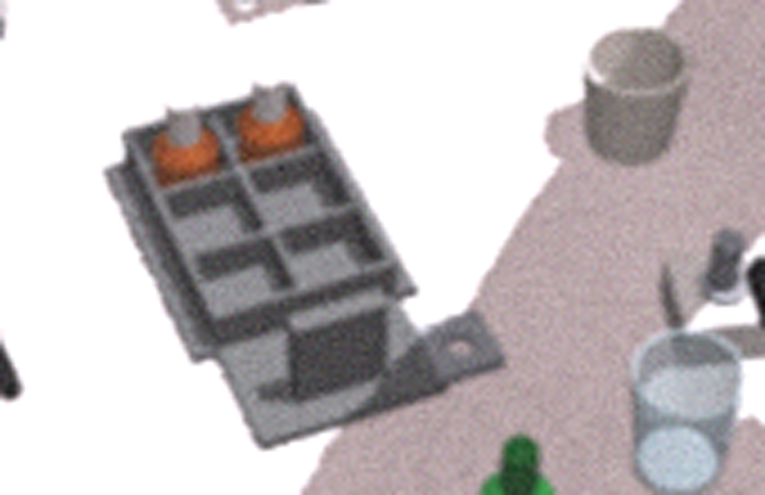

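Both placed bottles stand seated in the scene view. In the wrist view the b3 cap is at (319,273) and the beaker's base and rim are at (362,325) and (365,395). I'll check the clearance.

```bash
python3 -c "
from h import *
for u,z in [((319,273),.064),((362,325),0.002),((365,395),.07),((324,395),.07)]: print(onz('wrist',u,z).round(4), toolshift(onz('wrist',u,z)).round(4))
print(bot.get_obs()['ee_pos'])"
```

```text
[0.4742 0.2401 0.064 ] [0.0029 0.0001 0.0441]
[0.5132 0.185  0.002 ] [0.0322 0.061  0.1061]
[0.5074 0.1821 0.07  ] [0.026  0.0628 0.0381]
[0.4873 0.1787 0.07  ] [0.0056 0.0628 0.0381]
[0.47125911 0.23972165 0.1081243 ]
```

```bash
python3 -m creep '[[0.0025,0,0.036,0,0,0,0.4],[0.0025,0,0.072,0,0,0,0.4],[0.0025,0,0.072,0,0,0,0.4],[0.0025,0,0.072,0,0,0,0.1],[0.0025,0,0.072,0,0,0,0.1],[0.0025,0,0.072,0,0,0,0.1],[0.0025,0,0.072,0,0,0,0.1],[0.0025,0,0.042,0,0,0,0.1]]' 40;  python3 -m creep '[[0,0,-0.045,0,0,0,0.1],[0,0,-0.085,0,0,0,0.1],[0.1092,0.3233,-0.085,0,0,0,0.1],[0.1092,0.3233,-0.085,0,0,0,0.1],[0.1092,0.3233,-0.085,0,0,0,0.1],[0.1092,0.3233,-0.085,0,0,0,0.1],[0.1092,0.3233,-0.085,0,0,0,0.1],[0.1092,0.3233,-0.085,0,0,0,0.1]]'
python3 -m creep '[[0.0131,0.0389,0.03,0,0,0,0.1],[0.0131,0.0389,0.03,0,0,0,0.1],[0.0131,0.0389,0.03,0,0,0,0.1],[0.0131,0.0389,0.03,0,0,0,0.1]]';python3 look.py w9; python3 -c "
from h import *
sh(.6361,-.0602,.0425)"
```

```text
time: 12.25
ee_pos: [0.4722, 0.2396, 0.0634]
tcp_rot: [179.9, 0.3, 9.7]
wrist_force: [-0.3, 0.2, 0.5]
opening: 0.0164
time: 13.05
ee_pos: [0.6168, -0.0258, 0.1513]
tcp_rot: [180.0, -0.1, 9.6]
wrist_force: [0.9, 1.2, 0.0]
opening: 0.0165
time: 13.45
ee_pos: [0.6355, -0.0593, 0.1216]
tcp_rot: [180.0, -0.1, 9.7]
wrist_force: [0.4, 0.1, 0.3]
opening: 0.0165
[ 0.6355 -0.0593  0.1216] [ 1.80e+02 -5.00e-02  9.68e+00]
now [ 0.6356 -0.0589  0.1219] [ 1.7999e+02 -9.0000e-02  9.7200e+00] t 13.5 shift [0.0002 0.0013 0.0794] rot [0. 0. 0.]
```

View pics/w9.png

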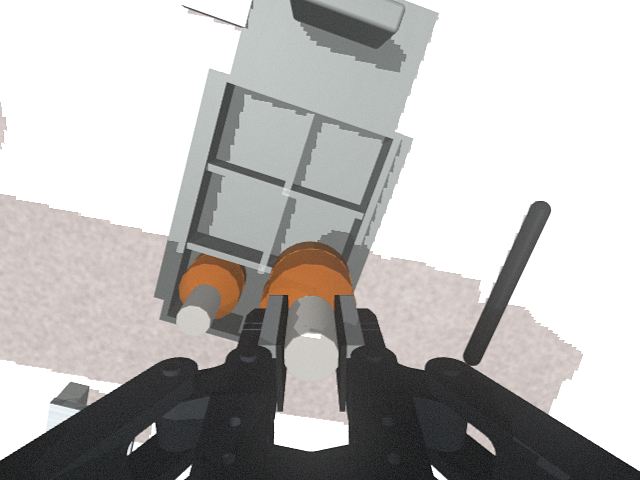

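```bash
python3 -c "
from h import *
o=bot.get_obs();th=np.radians(-98.44);R=np.array([[np.cos(th),-np.sin(th)],[np.sin(th),np.cos(th)]])
print([proj('wrist',[*(R@m+[.6124,-.0567]),.026],o).round() for m in((-.024,0),(.024,0))])"
python3 -m creep '[[0,0.001,0.04,0,0,0,0.1],[0,0.001,0.065,0,0,0,0.1]]'
```

```text
[array([286., 191.]), array([262., 267.])]
time: 13.7
ee_pos: [0.6357, -0.0596, 0.0555]
tcp_rot: [180.0, -0.1, 9.8]
wrist_force: [-0.4, 0.4, -1.5]
opening: 0.0168
```

```bash
python3 -m creep '[[0.0005,0,0.016,0,0,0,0.1],[0.0005,0,0.016,0,0,0,0.1],[0.0005,0,0.016,0,0,0,0.35],[0.0005,0,0.016,0,0,0,0.35],[0.0005,0,-0.025,0,0,0,0.35],[0.0005,0,-0.065,0,0,0,0.35]]';python3 -m creep '[[-0.1355,-0.4768,-0.026,0,0,0,0.4],[-0.1355,-0.4768,-0.026,0,0,0,0.4],[-0.1355,-0.4768,-0.026,0,0,0,0.4],[-0.1355,-0.4768,-0.026,0,0,0,0.4],[-0.1355,-0.4768,-0.026,0,0,0,0.4],[-0.1355,-0.4768,-0.026,0,0,0,0.4],[-0.1355,-0.4768,-0.026,0,0,0,0.4],[-0.1355,-0.4768,-0.026,0,0,0,0.4]]'; python3 -c "
from h import *
sh(.423,.387,.11)
im=optics.camera('top')
for c,s in amber(im): print(c.round(1),s[4],onz('top',c,0.02).round(3))"
```

```text
time: 14.3
ee_pos: [0.6355, -0.0605, 0.1212]
tcp_rot: [-180.0, 0.1, 9.7]
wrist_force: [0.9, -0.5, -0.1]
opening: 0.0298
time: 15.1
ee_pos: [0.463, 0.3016, 0.1426]
tcp_rot: [-180.0, -0.1, 9.7]
wrist_force: [1.2, 0.1, 0.5]
opening: 0.0343
now [0.463  0.3016 0.1426] [-1.7996e+02 -9.0000e-02  9.6600e+00] t 15.1 shift [-0.0251 -0.0908  0.0326] rot [0. 0. 0.]
[366.6 214.3] 118 [ 0.631 -0.06   0.02 ]
[384.7 217.3] 117 [ 0.624 -0.105  0.02 ]
[382.1 236.2] 117 [ 0.577 -0.099  0.02 ]
[232.7 325.7] 116 [0.354 0.266 0.02 ]
[434.4 337.4] 156 [ 0.331 -0.225  0.02 ]
```

```bash
python3 -m creep '[[-0.0262,-0.092,0,0,0,0,0.4],[-0.0262,-0.092,0,0,0,0,0.4],[-0.0262,-0.092,0.035,0,0,0,0.4],[-0.0262,-0.092,0.035,0,0,0,0.4],[-0.0262,-0.092,0.035,0,0,0,0.4]]';python3 look.py w10; python3 -c "
from h import *
print(bot.get_obs()['ee_pos'],proj('wrist',(.4238,.3878,.064)))"
```

```text
time: 15.65
ee_pos: [0.4225, 0.3855, 0.1069]
tcp_rot: [180.0, 0.0, 9.7]
wrist_force: [-0.3, 0.2, 0.7]
opening: 0.034
[0.4225 0.3855 0.1069] [1.7996e+02 5.0000e-02 9.6600e+00]
[0.42326462 0.38558819 0.10782513] [314.59441696 268.79302722]
```

View pics/w10.png

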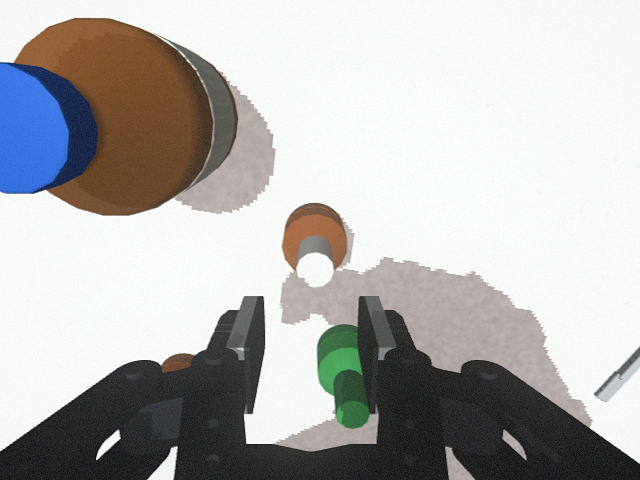

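```bash
python3 -m creep '[[0.0005,-0.0015,0.036,0,0,0,0.4],[0.0005,-0.0015,0.071,0,0,0,0.4],[0.0005,-0.0015,0.071,0,0,0,0.4],[0.0005,-0.0015,0.071,0,0,0,0.1],[0.0005,-0.0015,0.071,0,0,0,0.1],[0.0005,-0.0015,0.071,0,0,0,0.1],[0.0005,-0.0015,0.071,0,0,0,0.1],[0.0005,-0.0015,0.041,0,0,0,0.1]]' 40;  python3 -m creep '[[0,0,-0.045,0,0,0,0.1],[0,0,-0.085,0,0,0,0.1],[0.0885,0.4625,-0.085,0,0,0,0.1],[0.0885,0.4625,-0.085,0,0,0,0.1],[0.0885,0.4625,-0.085,0,0,0,0.1],[0.0885,0.4625,-0.085,0,0,0,0.1],[0.0885,0.4625,-0.085,0,0,0,0.1],[0.0885,0.4625,-0.085,0,0,0,0.1]]'
python3 -m creep '[[0.0321,0.1679,0,0,0,0,0.1],[0.0321,0.1679,0,0,0,0,0.1],[0.0321,0.1679,0,0,0,0,0.1],[0.0321,0.1679,0.03,0,0,0,0.1],[0.0321,0.1679,0.03,0,0,0,0.1],[0.0321,0.1679,0.03,0,0,0,0.1]]';python3 look.py w11; python3 -c "
from h import *
sh(.5887,-.0532,.0425)"
```

```text
time: 16.5
ee_pos: [0.4219, 0.3864, 0.0634]
tcp_rot: [179.9, 0.2, 9.6]
wrist_force: [-0.8, 0.0, -1.0]
opening: 0.0164
time: 17.3
ee_pos: [0.5285, 0.1046, 0.1516]
tcp_rot: [-180.0, -0.1, 9.7]
wrist_force: [0.8, 0.6, -0.3]
opening: 0.0168
time: 17.9
ee_pos: [0.5874, -0.0539, 0.1206]
tcp_rot: [-180.0, 0.1, 9.6]
wrist_force: [0.1, 0.8, 0.1]
opening: 0.0164
[ 0.5874 -0.0539  0.1206] [-1.7997e+02  5.0000e-02  9.5800e+00]
now [ 0.5878 -0.0532  0.1215] [-1.7999e+02 -3.0000e-02  9.6500e+00] t 17.95 shift [0.0009 0.0001 0.079 ] rot [0. 0. 0.]
```

View pics/w11.png

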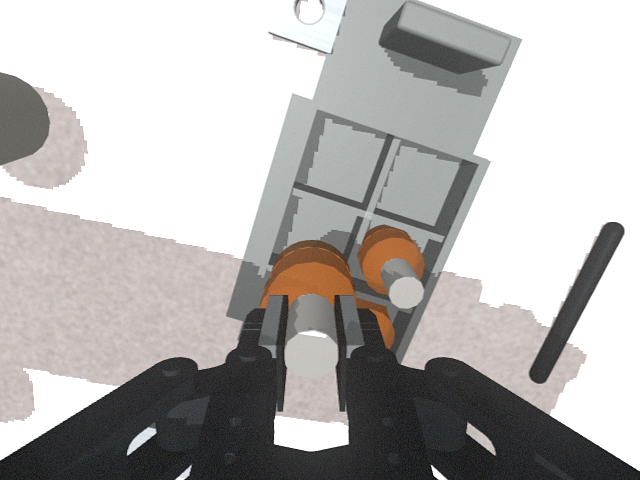

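```bash
python3 -m creep '[[0.001,0,0.04,0,0,0,0.1],[0.001,0,0.07,0,0,0,0.1],[0.001,0,0.081,0,0,0,0.1],[0.001,0,0.081,0,0,0,0.1],[0.001,0,0.081,0,0,0,0.35],[0.001,0,0.081,0,0,0,0.35],[0.001,0,0.035,0,0,0,0.35],[0.001,0,0,0,0,0,0.35]]';python3 -m creep '[[-0.1755,-0.3576,-0.026,0,0,0,0.4],[-0.1755,-0.3576,-0.026,0,0,0,0.4],[-0.1755,-0.3576,-0.026,0,0,0,0.4],[-0.1755,-0.3576,-0.026,0,0,0,0.4],[-0.1755,-0.3576,-0.026,0,0,0,0.4],[-0.1755,-0.3576,-0.026,0,0,0,0.4],[-0.1755,-0.3576,-0.026,0,0,0,0.4],[-0.1755,-0.3576,-0.026,0,0,0,0.4]]'; python3 -m creep '[[0,0,0.02,0,0,0,0.4],[0,0,0.04,0,0,0,0.4],[0,0,0.04,0,0,0,0.4]]';python3 look.py w12;python3 -c "
from h import *
print(bot.get_obs()['ee_pos'],proj('wrist',(.3565,.271,.064)))"
```

```text
time: 18.75
ee_pos: [0.5886, -0.0531, 0.1225]
tcp_rot: [-180.0, -0.0, 9.7]
wrist_force: [0.7, 0.6, 1.0]
opening: 0.0297
time: 19.55
ee_pos: [0.3544, 0.2713, 0.1478]
tcp_rot: [-179.9, -0.1, 9.7]
wrist_force: [0.6, 0.7, -0.1]
opening: 0.0341
time: 19.85
ee_pos: [0.3545, 0.2696, 0.1051]
tcp_rot: [179.9, 0.1, 9.7]
wrist_force: [-0.4, 0.3, -0.6]
opening: 0.0343
[0.3545 0.2696 0.1051] [1.7993e+02 1.2000e-01 9.7500e+00]
[0.35520732 0.26963843 0.10650251] [316.06963949 271.71976179]
```

View pics/w12.png

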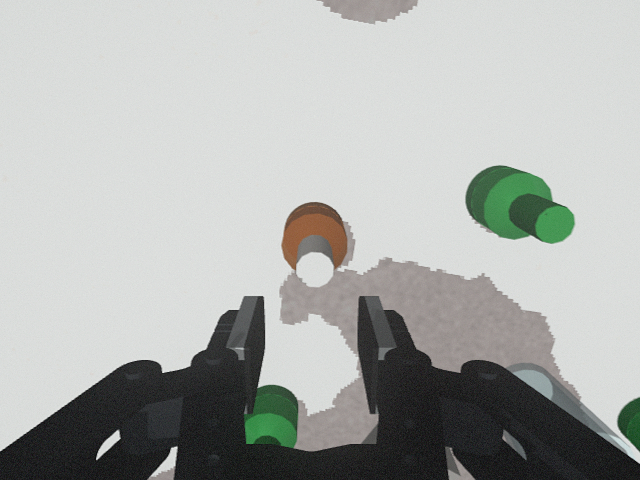

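```bash
python3 -m creep '[[0.001,-0.002,0.035,0,0,0,0.4],[0.001,-0.002,0.07,0,0,0,0.4],[0.001,-0.002,0.07,0,0,0,0.4],[0.001,-0.002,0.07,0,0,0,0.1],[0.001,-0.002,0.07,0,0,0,0.1],[0.001,-0.002,0.07,0,0,0,0.1],[0.001,-0.002,0.07,0,0,0,0.1],[0.001,-0.002,0.04,0,0,0,0.1]]' 40;  python3 -m creep '[[0,0,-0.045,0,0,0,0.1],[0,0,-0.085,0,0,0,0.1],[0.1893,0.3141,-0.085,0,0,0,0.1],[0.1893,0.3141,-0.085,0,0,0,0.1],[0.1893,0.3141,-0.085,0,0,0,0.1],[0.1893,0.3141,-0.085,0,0,0,0.1],[0.1893,0.3141,-0.085,0,0,0,0.1],[0.1893,0.3141,-0.085,0,0,0,0.1]]'
python3 -m creep '[[0.0344,0.0571,0,0,0,0,0.1],[0.0344,0.0571,0,0,0,0,0.1],[0.0344,0.0571,0.03,0,0,0,0.1],[0.0344,0.0571,0.03,0,0,0,0.1],[0.0344,0.0571,0.03,0,0,0,0.1]]';python3 look.py w13; python3 -c "
from h import *
sh(.5957,-.0057,.0425)"
```

```text
time: 20.7
ee_pos: [0.3551, 0.2707, 0.0646]
tcp_rot: [179.9, 0.2, 9.6]
wrist_force: [-0.0, 0.0, -0.3]
opening: 0.0165
time: 21.5
ee_pos: [0.5534, 0.0425, 0.1521]
tcp_rot: [-180.0, -0.1, 9.6]
wrist_force: [1.4, 0.3, -0.8]
opening: 0.0168
time: 22.0
ee_pos: [0.595, -0.0056, 0.1217]
tcp_rot: [-180.0, 0.1, 9.7]
wrist_force: [-0.8, 0.4, 0.3]
opening: 0.0167
[ 0.595  -0.0056  0.1217] [-1.7998e+02  7.0000e-02  9.6700e+00]
now [ 0.5955 -0.0055  0.1227] [-1.80e+02 -2.00e-02  9.69e+00] t 22.05 shift [0.0001 0.0002 0.0802] rot [0. 0. 0.]
```

View pics/w13.png

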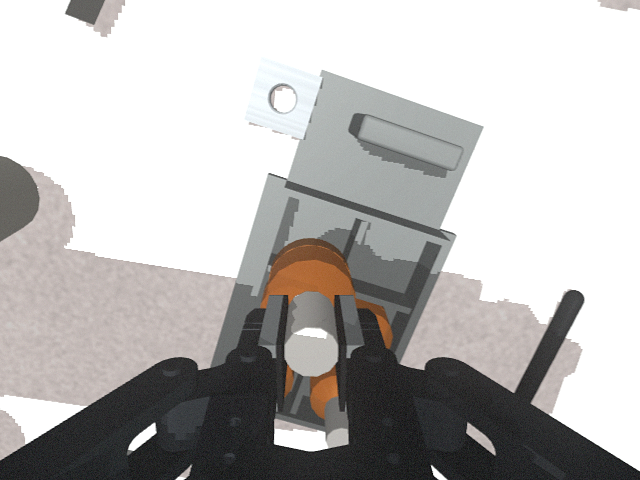

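```bash
python3 -m creep '[[0,0,0.04,0,0,0,0.1],[0,0,0.07,0,0,0,0.1],[0,0,0.081,0,0,0,0.1],[0,0,0.081,0,0,0,0.1],[0,0,0.081,0,0,0,0.35],[0,0,0.081,0,0,0,0.35],[0,0,0.035,0,0,0,0.35],[0,0,-0.01,0,0,0,0.35]]';python3 -m creep '[[0,-0.04,-0.05,0,0,0,0.7],[0,-0.08,-0.05,0,0,0,0.7],[0,-0.1,-0.05,0,0,0,0.7],[0,-0.1,-0.05,0,0,0,0.7]]'; python3 look.py w14; python3 - <<'E'
from h import *
im=optics.camera('scene');crop(cv2.convertScaleAbs(im,alpha=1.8),120,70,420,320,2.6,'pics/s2.png')
im=optics.camera('top')
crop(cv2.convertScaleAbs(im,alpha=1.8),300,185,410,260,7,"pics/t5.png")
for c,s in amber(im): print(c.round(1),s[4],onz('top',c,0.02).round(3))
print(bot.get_obs()['ee_pos'])
E
```

```text
time: 22.85
ee_pos: [0.595, -0.0059, 0.1325]
tcp_rot: [-180.0, 0.1, 9.7]
wrist_force: [1.4, 0.6, -0.2]
opening: 0.03
time: 23.25
ee_pos: [0.579, 0.0951, 0.1833]
tcp_rot: [-180.0, -0.2, 9.8]
wrist_force: [-0.9, -0.1, -0.1]
opening: 0.0599
[0.579  0.0951 0.1833] [-1.7998e+02 -1.5000e-01  9.8400e+00]
[366.4 214.7] 118 [ 0.63 -0.06  0.02]
[384.7 217.3] 117 [ 0.624 -0.105  0.02 ]
[344.4 230.4] 124 [ 0.59  -0.006  0.02 ]
[363.2 232.8] 129 [ 0.585 -0.052  0.02 ]
[382.  236.2] 116 [ 0.576 -0.099  0.02 ]
[154.7 337. ] 480 [0.325 0.456 0.02 ]
[434.4 337.4] 156 [ 0.331 -0.225  0.02 ]
[0.57902665 0.09213423 0.18174844]
```

View pics/w14.png

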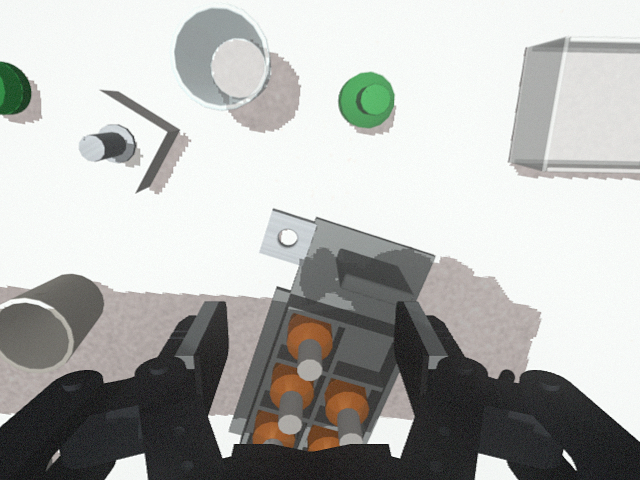

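View pics/s2.png

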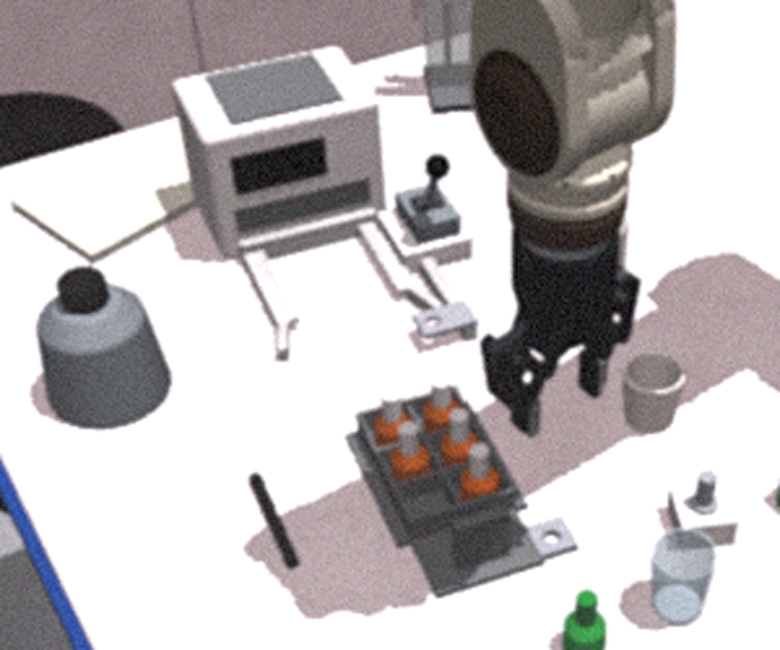

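View pics/t5.png

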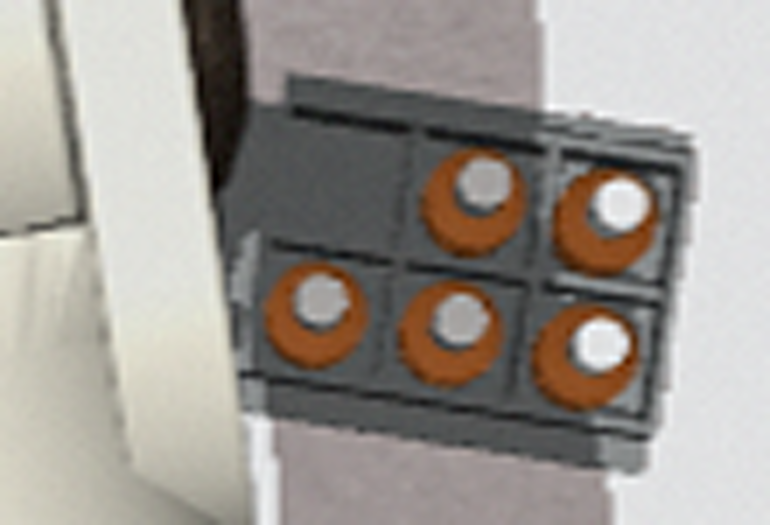

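All five bottles are seated (pockets seen at t5 (320,310), (452,333), (587,352), (475,200), (608,215)). Next I'll measure the dock from close range before dragging the tray.

```bash
python3 -m creep '[[-0.068,0.2856,-0.078,0,0,0,0.4],[-0.068,0.2856,-0.078,0,0,0,0.4],[-0.068,0.2856,-0.078,0,0,0,0.4],[-0.068,0.2856,-0.078,0,0,0,0.4],[-0.068,0.2856,-0.078,0,0,0,0.4],[-0.068,0.2856,-0.078,0,0,0,0.4],[-0.068,0.2856,-0.078,0,0,0,0.4],[-0.068,0.2856,-0.078,0,0,0,0.4]]' >/dev/null;python3 - <<'E'
from h import *
import pickle
optics.camera('wrist');optics.camera('wrist')
o=bot.get_obs();print(o['q'].round(1),o['ee_pos'].round(4),o['tcp_rot'].round(2),o['qd'].round(1))
im=optics.camera('wrist');pickle.dump(o,open('w15.pkl','wb'));cv2.imwrite('pics/w15.png',im[:,:,::-1])
im=cv2.convertScaleAbs(im,alpha=1.5)
cv2.imwrite('pics/w15b.png',im[:,:,::-1])
E
```

```text
[-19.7  12.1  21.2  99.1   0.   60.7] [ 0.5595 -0.2004  0.259 ] [-1.7996e+02  4.0000e-02  9.6100e+00] [ 1.5 -0.3 -0.5 -0.  -0.1 -0.1]
```

View pics/w15b.png

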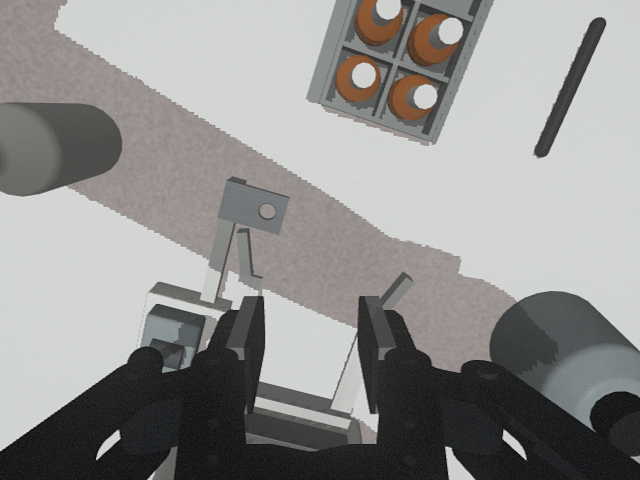

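```bash
python3 - <<'E'
from h import *
im=cv2.imread("pics/w15.png")[:,:,::-1]
crop(cv2.convertScaleAbs(im,alpha=1.3),200,165,420,465,2,"pics/w15c.png")
E
```

```text
(no output)
```

View pics/w15c.png

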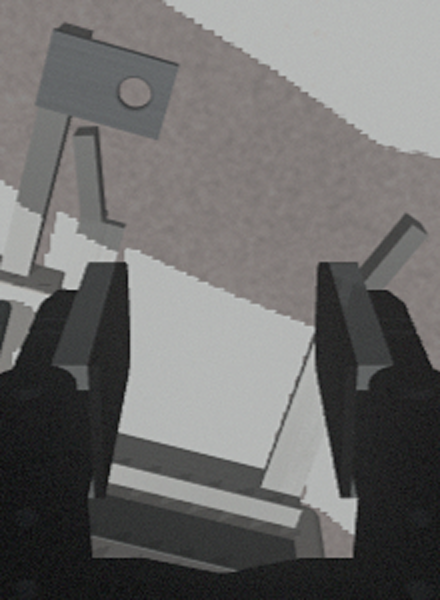

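```bash
python3 - <<'E'
from h import *
import pickle
o=pickle.load(open('w15.pkl','rb'))
f=lambda u,z: onz('wrist',(u[0]/2+200-.25,u[1]/2+165-.25),z,o)[:2]
H=f((135,92),.024);L=f((124,226),.016);A=f((313,335),.016);B=f((262,488),.016);S=f((118,433),0);T=f((268,470),0)
print(H,L,A,B,S,T)
a1=np.degrees(np.arctan2(*(B-A)[::-1]));a2=np.degrees(np.arctan2(*(T-S)[::-1]))-90;print('angles',a1,a2)
for th in (a1,a2,(a1+a2)/2,-96.15):
    t=np.radians(th);ex=np.array([np.cos(t),np.sin(t)]);ey=np.array([-np.sin(t),np.cos(t)])
    xs=[H@ex+.118,L@ex+.05,S@ex-.074,T@ex-.074];ys=[H@ey+.066,L@ey+.0538,A@ey-.0538,B@ey-.0538]
    print(round(th,2),np.round(xs,4),np.round(ys,4),(np.mean(xs)*ex+np.mean(ys)*ey).round(4))
# tray: front (+x) end and hole from w14-like check
E
```

```text
[ 0.52206366 -0.22258351] [ 0.52541607 -0.29150681] [ 0.62734488 -0.33428865] [ 0.6184812  -0.42899573] [ 0.53752802 -0.41949737] [ 0.62261067 -0.42927509]
angles -95.34676370252153 -96.55568978952167
-95.35 [0.291  0.2913 0.2936 0.2954] [0.6065 0.6041 0.602  0.602 ] [ 0.5737 -0.3478]
-96.56 [0.2795 0.2796 0.2814 0.2814] [0.6101 0.6091 0.6076 0.6096] [ 0.5731 -0.3482]
-95.95 [0.2853 0.2855 0.2875 0.2884] [0.6083 0.6066 0.6048 0.6058] [ 0.5734 -0.348 ]
-96.15 [0.2834 0.2835 0.2855 0.2861] [0.6089 0.6074 0.6057 0.6071] [ 0.5733 -0.3481]
```

```bash
python3 -c "
from h import *
sh(.6297,.060,.12,81.56)"
```

```text
now [ 0.5596 -0.1998  0.259 ] [-1.7997e+02  4.0000e-02  9.6700e+00] t 24.35 shift [ 0.1128 -0.2443  0.1391] rot [-9.0000e-04  2.0000e-04 -1.2546e+00]
```

```bash
python3 -m creep '[[0.1128,-0.2443,0,0,0,-1.2546,0.5],[0.1128,-0.2443,0,0,0,-1.2546,0.5],[0.1128,-0.2443,0,0,0,-1.2546,0.5],[0.1128,-0.2443,0,0,0,-1.2546,0.5],[0.1128,-0.2443,0,0,0,-1.2546,0.5],[0.1128,-0.2443,0,0,0,-1.2546,0.5],[0.1128,-0.2443,0,0,0,-1.2546,0.5],[0.1128,-0.2443,0,0,0,-1.2546,0.5]]'; python3 -c "
from h import *
optics.camera('wrist');sh(.6297,.060,.12,81.56)"
```

```text
time: 25.15
ee_pos: [0.6296, 0.0621, 0.2589]
tcp_rot: [-179.9, 0.0, 79.0]
wrist_force: [0.2, -0.4, -0.1]
opening: 0.0427
now [0.6295 0.0616 0.259 ] [-1.7995e+02  1.0000e-02  7.9480e+01] t 25.2 shift [-0.0015  0.0006  0.139 ] rot [-0.0009  0.0002 -0.0362]
```

```bash
python3 -m creep '[[0,0,0.05,0,0,-0.04,0.5],[0,0,0.1,0,0,-0.04,0.5],[0,0,0.139,0,0,-0.04,0.5],[0,0,0.139,0,0,-0.04,0.5]]'; python3 look.py w16; python3 -c "
from h import *
o=bot.get_obs()
for m in ((-.124,-.025),(-.124,.025),(-.112,-.025),(-.112,.025)):
    th=np.radians(-98.44);R=np.array([[np.cos(th),-np.sin(th)],[np.sin(th),np.cos(th)]])
    print(proj('wrist',[*(R@m+[.6124,-.0567]),.062],o).round(1))
sh(.6297,.060,.02,81.56)"
```

```text
time: 25.6
ee_pos: [0.6264, 0.06, 0.1141]
tcp_rot: [-179.4, 0.1, 80.6]
wrist_force: [-0.2, 0.0, 0.1]
opening: 0.0427
[0.6264 0.06   0.1141] [-1.7944e+02  1.4000e-01  8.0620e+01]
[324.3 219.8]
[325.  314.2]
[299.3 220.2]
[301.7 314.6]
now [0.6281 0.06   0.1184] [-1.7972e+02  7.0000e-02  8.0640e+01] t 25.65 shift [0.0004 0.0021 0.0984] rot [-0.0049  0.0012 -0.0161]
```

View pics/w16.png

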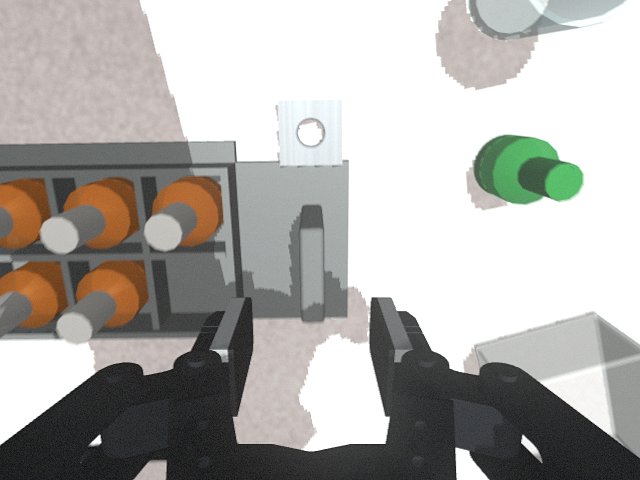

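```bash
python3 -m creep '[[0,0.001,0.04,0,0,-0.016,0.4],[0,0.001,0.08,0,0,-0.016,0.4],[0,0.001,0.099,0,0,-0.016,0.4],[0,0.001,0.099,0,0,-0.016,0.4],[0,0.001,0.099,0,0,-0.016,0.05],[0,0.001,0.099,0,0,-0.016,0.05],[0,0.001,0.099,0,0,-0.016,0.05],[0,0.001,0.099,0,0,-0.016,0.05]]' 30;  python3 -c "
from h import *
o=bot.get_obs();print(o['wrist_force'])
optics.camera('wrist');sh(.6037,-.0718,.021,83.7)"
```

```text
time: 26.45
ee_pos: [0.6329, 0.0594, 0.0251]
tcp_rot: [179.7, -0.1, 81.6]
wrist_force: [0.5, 0.1, 6.5]
opening: 0.0115
[0.4922619  0.0741774  6.51882898]
now [0.6329 0.0594 0.0251] [ 1.7971e+02 -8.0000e-02  8.1590e+01] t 26.5 shift [-0.1341 -0.0097  0.0039] rot [ 0.005  -0.0012 -0.0368]
```

```bash
python3 -m creep '[[0,0,-0.005,0,0,0,0.05],[0,0,-0.005,0,0,0,0.05]]'; python3 look.py w17
```

```text
time: 26.7
ee_pos: [0.6313, 0.0594, 0.0275]
tcp_rot: [180.0, -0.1, 81.6]
wrist_force: [-0.0, -0.0, -8.2]
opening: 0.0113
[0.6313 0.0594 0.0275] [ 1.7997e+02 -6.0000e-02  8.1610e+01]
```

View pics/w17.png

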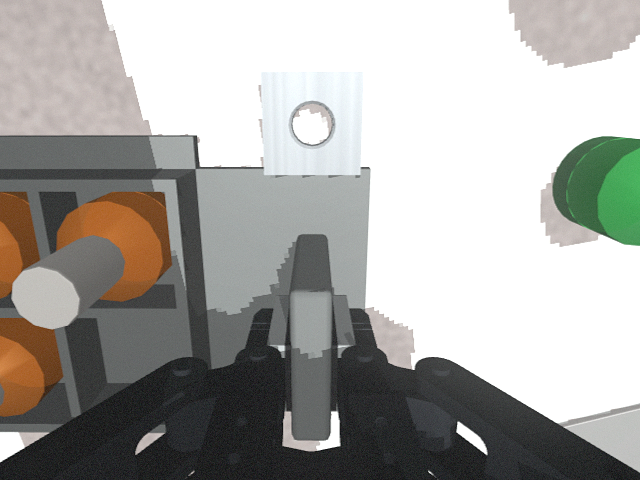

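```bash
python3 -m creep '[[0,0,0.0025,0,0,0,0.05],[0,0,0.0025,0,0,0,0.05]]'; python3 -c "
from h import *
o=bot.get_obs();print(o['wrist_force'])
print(toolshift(onz('wrist',(311.5,123.5),.008)).round(4), onz('wrist',(311.5,123.5),.008).round(4))
sh(.6037,-.0718,.025,83.7)"
```

```text
time: 26.95
ee_pos: [0.6311, 0.0593, 0.025]
tcp_rot: [180.0, -0.0, 81.6]
wrist_force: [-3.2, 2.3, 4.0]
opening: 0.012
[-3.15330323  2.27660043  4.01356377]
[-0.0002 -0.0694  0.017 ] [0.5624 0.0692 0.008 ]
now [0.6311 0.0593 0.025 ] [ 1.7996e+02 -1.0000e-02  8.1620e+01] t 26.95 shift [-0.1337 -0.008  -0.    ] rot [ 0.0007 -0.0002 -0.0363]
```

```bash
python3 -m creep '[[-0.017,-0.0005,0,0,0,-0.004,0.05],[-0.034,-0.001,0,0,0,-0.008,0.05],[-0.051,-0.0015,0,0,0,-0.012,0.05],[-0.068,-0.002,0,0,0,-0.018,0.05],[-0.085,-0.003,0,0,0,-0.024,0.05],[-0.102,-0.0035,0,0,0,-0.03,0.05],[-0.119,-0.004,0,0,0,-0.036,0.05],[-0.1336,-0.0045,0,0,0,-0.036,0.05]]';python3 look.py w18;  python3 -c "
from h import *
o=bot.get_obs();print(o['wrist_force'])
im=optics.camera('top');crop(cv2.convertScaleAbs(im,alpha=1.8),330,170,550,320,3.5,'pics/t6.png')
sh(.6071,-.0722,.025,83.7)"
```

```text
time: 27.75
ee_pos: [0.6077, -0.0726, 0.025]
tcp_rot: [179.9, -0.1, 83.7]
wrist_force: [2.3, 5.4, 2.0]
opening: 0.0119
[ 0.6077 -0.0726  0.025 ] [ 1.7989e+02 -5.0000e-02  8.3720e+01]
[-1.54504972 -3.68838477  4.42062389]
now [ 0.6075 -0.0745  0.025 ] [1.799e+02 1.200e-01 8.358e+01] t 27.85 shift [ 0.0022 -0.0006 -0.    ] rot [ 0.0018  0.002  -0.0022]
```

View pics/w18.png

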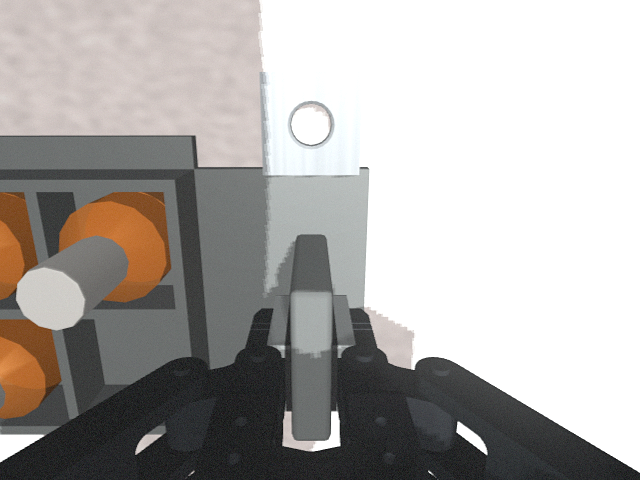

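View pics/t6.png

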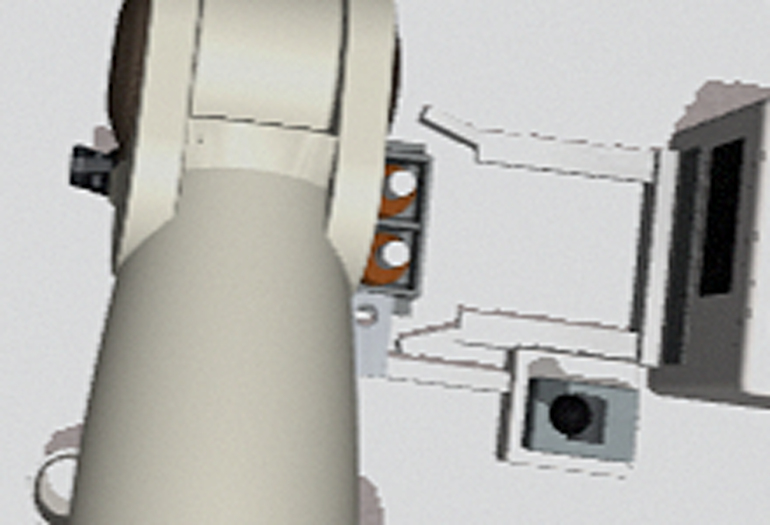

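The tray is lined up with the mouth: its centre row is about 227 in t6 and the dock axis about 230. Pushing in steps now.

```bash
python3 -m creep '[[-0.012,0,0,0,0,0,0.05],[-0.024,0,0,0,0,0,0.05],[-0.036,0,0,0,0,0,0.05],[-0.048,0,0,0,0,0,0.05],[-0.06,0,0,0,0,0,0.05],[-0.06,0,0,0,0,0,0.05]]';python3 look.py w19;  python3 -c "
from h import *
o=bot.get_obs();print(o['wrist_force'],o['torque'])
im=optics.camera('top');crop(cv2.convertScaleAbs(im,alpha=1.8),330,170,550,320,3.5,'pics/t7.png')
sh(.5895,-.2312,.025,83.7)"
```

```text
time: 28.45
ee_pos: [0.6012, -0.1329, 0.0251]
tcp_rot: [179.9, 0.1, 83.6]
wrist_force: [-0.1, -3.3, 5.0]
opening: 0.0119
[ 0.6012 -0.1329  0.0251] [1.7988e+02 5.0000e-02 8.3640e+01]
[ 0.57499125 -4.5811599   4.67133215] [-0.67554015  0.06948311  0.15477564]
now [ 0.6012 -0.1329  0.025 ] [1.7989e+02 1.1000e-01 8.3630e+01] t 28.55 shift [-0.0989 -0.0007  0.0002] rot [ 0.002   0.0019 -0.0012]
```

View pics/t7.png

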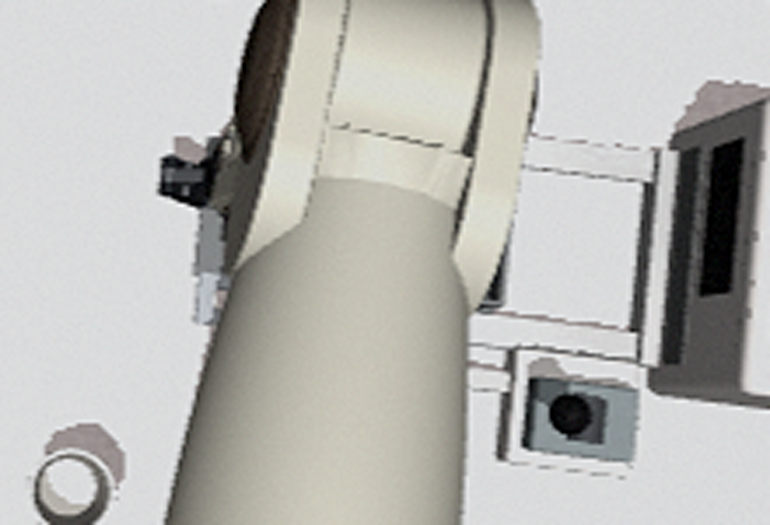

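```bash
python3 -m creep '[[-0.01,0,0,0,0,0,0.05],[-0.02,0,0,0,0,0,0.05],[-0.03,0,0,0,0,0,0.05],[-0.04,0,0,0,0,0,0.05]]' 25;python3 -m creep '[[-0.01,0,0,0,0,0,0.05],[-0.02,0,0,0,0,0,0.05],[-0.03,0,0,0,0,0,0.05],[-0.04,0,0,0,0,0,0.05],[-0.04,0,0,0,0,0,0.05]]';python3 look.py w20;  python3 -c "
from h import *
o=bot.get_obs();print(o['wrist_force'],o['torque'])
sh(.5895,-.2312,.025,83.7)"
```

```text
time: 28.95
ee_pos: [0.5971, -0.1707, 0.0251]
tcp_rot: [179.9, -0.1, 83.8]
wrist_force: [1.9, 7.8, 6.0]
opening: 0.0114
time: 29.45
ee_pos: [0.5923, -0.212, 0.025]
tcp_rot: [179.9, 0.0, 83.7]
wrist_force: [-0.1, -0.7, 6.4]
opening: 0.0116
[ 0.5923 -0.212   0.025 ] [1.7991e+02 2.0000e-02 8.3660e+01]
[ 0.21799064 -1.82568653  5.89273803] [-0.29941225  0.10297901  0.07372015]
now [ 0.5923 -0.2121  0.025 ] [1.7991e+02 6.0000e-02 8.3660e+01] t 29.5 shift [-0.0193 -0.0007  0.0001] rot [ 0.0016  0.0011 -0.0008]
```

View pics/w20.png

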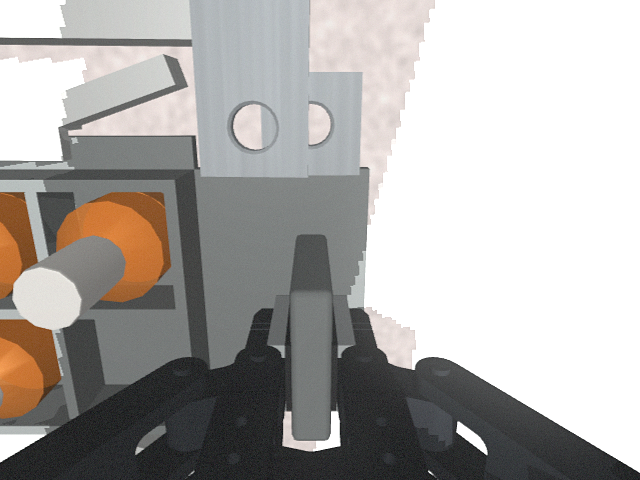

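```bash
python3 -c "
from h import *
print(toolshift(onz('wrist',(254.5,126),.024)).round(4),toolshift(onz('wrist',(311,124),.008)).round(4))"; python3 -m creep '[[-0.008,0,0,0,0,0,0.05],[-0.014,0,0,0,0,0,0.05],[-0.018,0,0,0,0,0,0.05],[-0.020,0,0,0,0,0,0.05],[-0.022,0,0,0,0,0,0.05],[-0.022,0,0,0,0,0,0.05]]';python3 look.py w21;  python3 -c "
from h import *
o=bot.get_obs();print(o['wrist_force'],o['torque'])
sh(.5895,-.2312,.025,83.7)"
```

```text
[-0.0187 -0.0692  0.0009] [-0.0004 -0.0692  0.0169]
time: 30.1
ee_pos: [0.5904, -0.2311, 0.025]
tcp_rot: [179.9, -0.2, 83.8]
wrist_force: [2.1, 13.7, 8.0]
opening: 0.0116
[ 0.5904 -0.2311  0.025 ] [179.9   -0.2   83.77]
[ 2.26923269 13.17303353  7.01424023] [ 2.02120269 -0.22259048 -0.10931587]
now [ 0.5904 -0.2311  0.025 ] [179.9   -0.19  83.78] t 30.15 shift [-0.0002 -0.0009  0.    ] rot [ 0.0018 -0.0033  0.0014]
```

View pics/w21.png

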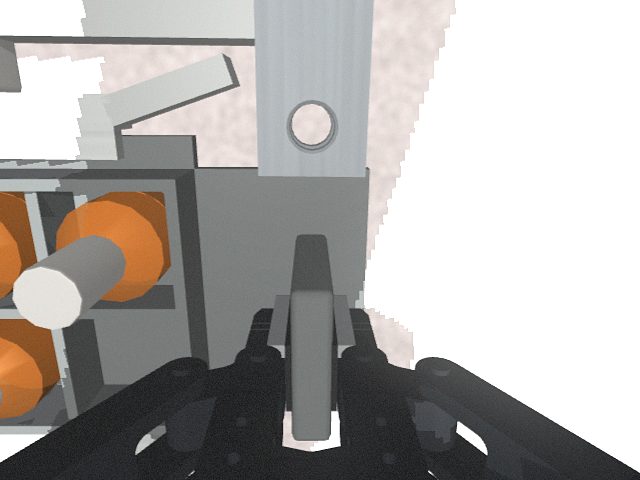

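The tray is home: 13.7 N against the stop, and the bracket and ear holes are concentric at (311,125). I'll measure the hole, release and rise.

```bash
python3 -c "
from h import *
print(onz('wrist',(312,125.5),.024).round(4),onz('wrist',(312,125.5),.008).round(4))";python3 -m creep '[[0.0015,0,0,0,0,0,0.05],[0.0015,0,0,0,0,0,0.35],[0.0015,0,0,0,0,0,0.35],[0.0015,0,0,0,0,0,0.35],[0.0015,0,-0.03,0,0,0,0.35],[0.0015,0,-0.07,0,0,0,0.35],[0.0015,0,-0.11,0,0,0,0.4],[0.0015,0,-0.11,0,0,0,0.4]]';python3 look.py w22;  python3 -c "
from h import *
o=bot.get_obs();print(o['q'].round(1),o['wrist_force'])
print(onz('top',(160+530/4-.4,190+407/4-.4),.066)+[.003,.003,0])
sh(.443,.122,.15,83.7)"
```

```text
[ 0.5215 -0.2236  0.024 ] [ 0.5221 -0.2236  0.008 ]
time: 30.95
ee_pos: [0.5914, -0.2329, 0.1403]
tcp_rot: [179.5, 0.1, 83.7]
wrist_force: [0.0, -0.2, 0.4]
opening: 0.034
[ 0.5914 -0.2329  0.1403] [1.7953e+02 1.3000e-01 8.3650e+01]
[-21.5  15.5  11.8  85.9  -0.  -15.2] [ 0.12397958  0.15549445 -1.47983316]
[0.44287276 0.12169052 0.066     ]
now [ 0.5907 -0.2327  0.1372] [1.7971e+02 8.0000e-02 8.3660e+01] t 31.0 shift [ 0.3361 -0.1859 -0.0142] rot [ 0.005   0.0015 -0.0008]
```

View pics/w22.png

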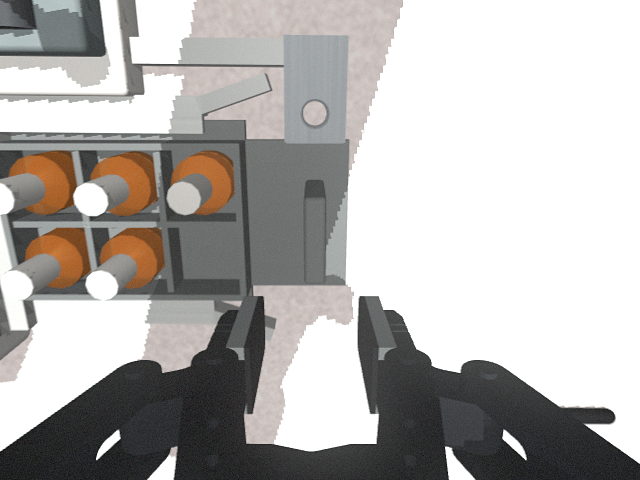

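```bash
python3 -m creep '[[0.336,-0.186,-0.014,0,0,0,0.5],[0.336,-0.186,-0.014,0,0,0,0.5],[0.336,-0.186,-0.014,0,0,0,0.5],[0.336,-0.186,-0.014,0,0,0,0.5],[0.336,-0.186,-0.014,0,0,0,0.5],[0.336,-0.186,-0.014,0,0,0,0.5],[0.336,-0.186,-0.014,0,0,0,0.5],[0.336,-0.186,-0.014,0,0,0,0.5]]'; python3 -m creep '[[0,0,0.02,0,0,0,0.4],[0,0,0.02,0,0,0,0.4],[0,0,0.02,0,0,0,0.4]]';python3 look.py w23;python3 -c "
from h import *
print(bot.get_obs()['ee_pos'],proj('wrist',(.443,.122,.066)))"
```

```text
time: 31.8
ee_pos: [0.4397, 0.1245, 0.147]
tcp_rot: [-179.9, 0.0, 83.7]
wrist_force: [0.2, 0.8, -0.5]
opening: 0.0427
time: 32.1
ee_pos: [0.441, 0.1221, 0.1272]
tcp_rot: [-179.9, 0.0, 83.7]
wrist_force: [0.6, -0.0, 0.5]
opening: 0.0343
[0.441  0.1221 0.1272] [-1.799e+02  5.000e-02  8.367e+01]
[0.4414929  0.12194621 0.12784248] [312.23325037 264.35680373]
```

View pics/w23.png

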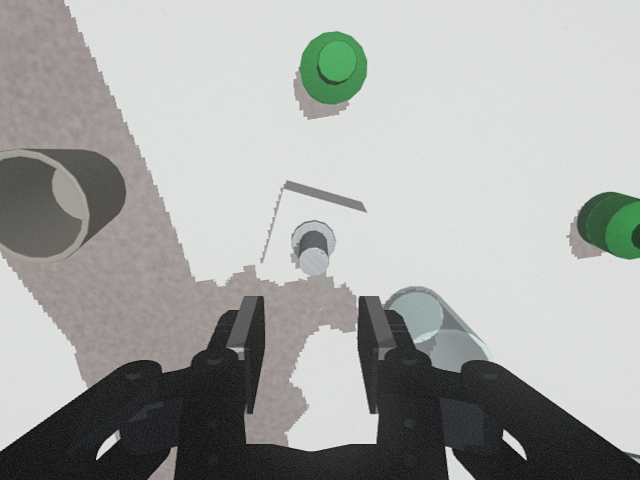

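```bash
python3 -c "
from h import *
for u,z in [((314,262),.066),((395,315),.07),((415,315),.002),((455,355),.07)]: print(toolshift(onz('wrist',u,z)).round(4))"
```

```text
[0.0011 0.0003 0.0618]
[0.0431 0.028  0.0578]
[0.0717 0.063  0.1258]
[0.0765 0.0516 0.0578]
```

```bash
python3 -m creep '[[0.001,0.0003,0.045,0,0,0,0.4],[0.001,0.0003,0.09,0,0,0,0.4],[0.001,0.0003,0.09,0,0,0,0.4],[0.001,0.0003,0.09,0,0,0,0.4],[0.001,0.0003,0.09,0,0,0,0.1],[0.001,0.0003,0.09,0,0,0,0.1],[0.001,0.0003,0.09,0,0,0,0.1],[0.001,0.0003,0.09,0,0,0,0.1]]' 50;  python3 -m creep '[[0,0,-0.01,0,0,0,0.1],[0,0,-0.025,0,0,0,0.1],[0,0,-0.045,0,0,0,0.1],[0,0,-0.08,0,0,0,0.1],[0,0,-0.11,0,0,0,0.1],[0,0,-0.11,0,0,0,0.1]]';python3 look.py w24
```

```text
time: 32.95
ee_pos: [0.4436, 0.1237, 0.0409]
tcp_rot: [179.8, -0.1, 83.7]
wrist_force: [-0.8, -1.6, 7.9]
opening: 0.0143
time: 33.55
ee_pos: [0.4439, 0.1241, 0.1538]
tcp_rot: [179.6, -0.2, 83.7]
wrist_force: [-0.0, -0.2, 0.4]
opening: 0.0144
[0.4439 0.1241 0.1538] [ 1.7959e+02 -1.7000e-01  8.3680e+01]
```

View pics/w24.png

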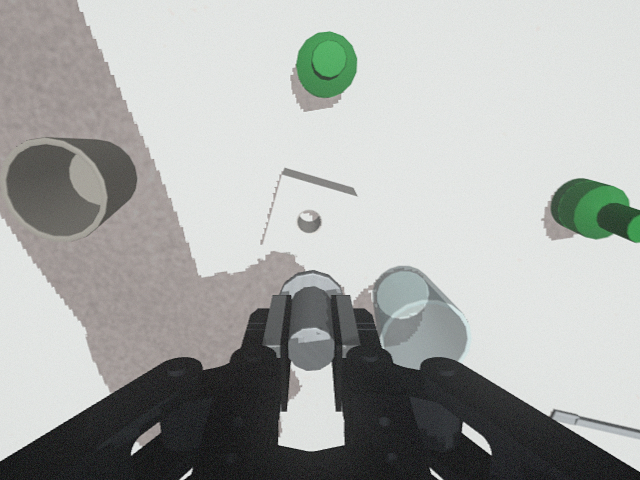

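```bash
python3 - <<'E'
from h import *
im=cv2.imread('pics/w24.png')[:,:,::-1];crop(im,250,240,380,400,4,'pics/w24c.png')
o=bot.get_obs();R=Ro.from_euler('xyz',o['tcp_rot'],degrees=True).as_matrix()
f=lambda p: proj('wrist',R@np.array(p)+o['ee_pos'],o).round(1)
print('top',f((0,0,-.025)),'top near/far',f((0,-.008,-.025)),f((0,.008,-.025)),'collar l r far',f((-.013,0,.007)),f((.013,0,.007)),f((0,-.013,.007)),f((0,-.013,.011)))
print(o['ee_pos'],o['tcp_rot'])
E
```

```text
top [312.3 357.1] top near/far [312.3 334.4] [312.3 379. ] collar l r far [278.3 310.7] [345.8 310.6] [312.  279.3] [312.  275.4]
[0.44322532 0.12389094 0.15137389] [ 1.79734386e+02 -1.11724330e-01  8.36782690e+01]
```

View pics/w24c.png

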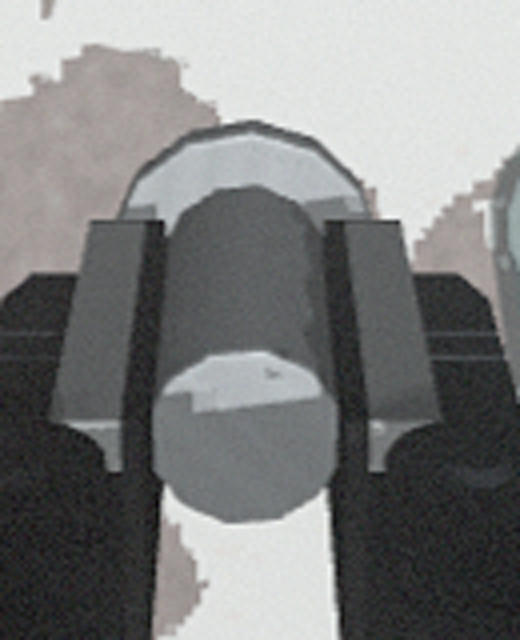

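```bash
python3 -m creep '[[-0.3367,0.1182,0,0,0,0,0.1],[-0.3367,0.1182,0,0,0,0,0.1],[-0.3367,0.1182,0,0,0,0,0.1],[-0.3367,0.1182,0,0,0,0,0.1],[-0.3367,0.1182,0,0,0,0,0.1],[-0.3367,0.1182,0,0,0,0,0.1],[-0.3367,0.1182,0,0,0,0,0.1],[-0.3367,0.1182,0,0,0,0,0.1]]'; python3 -m creep '[[0,0,0.03,0,0,0,0.1],[0,0,0.06,0,0,0,0.1],[0,0,0.07,0,0,0,0.1],[0,0,0.07,0,0,0,0.1]]';python3 look.py w25;python3 - <<'E'
from h import *
o=bot.get_obs();print(o['ee_pos'],o['tcp_rot'],proj('wrist',(.5215,-.2236,.024),o))
sh(.5237,-.2238,.07,83.7)
im=optics.camera('scene');crop(cv2.convertScaleAbs(im,alpha=1.6),220,120,340,220,6,'pics/s3.png')
E
```

```text
time: 34.4
ee_pos: [0.5222, -0.2285, 0.1467]
tcp_rot: [-179.9, 0.0, 83.4]
wrist_force: [-0.4, 1.0, -0.4]
opening: 0.0147
time: 34.8
ee_pos: [0.5212, -0.2233, 0.0765]
tcp_rot: [-179.8, -0.1, 83.7]
wrist_force: [0.0, 0.1, 0.1]
opening: 0.0142
[ 0.5212 -0.2233  0.0765] [-1.7981e+02 -6.0000e-02  8.3700e+01]
[ 0.52208831 -0.22369602  0.07817378] [-1.79951240e+02 -1.83989952e-02  8.36999306e+01] [311.79991037 265.85692222]
now [ 0.5221 -0.2237  0.0782] [-1.7995e+02 -2.0000e-02  8.3700e+01] t 34.85 shift [0.0001 0.0016 0.0082] rot [-0.0009 -0.0003 -0.    ]
```

View pics/w25.png

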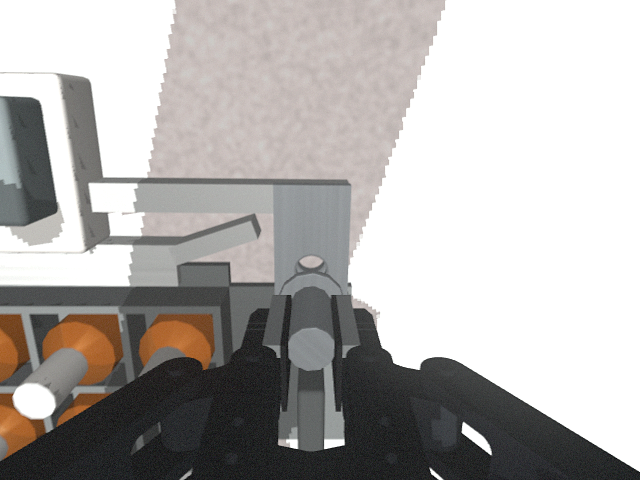

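View pics/s3.png

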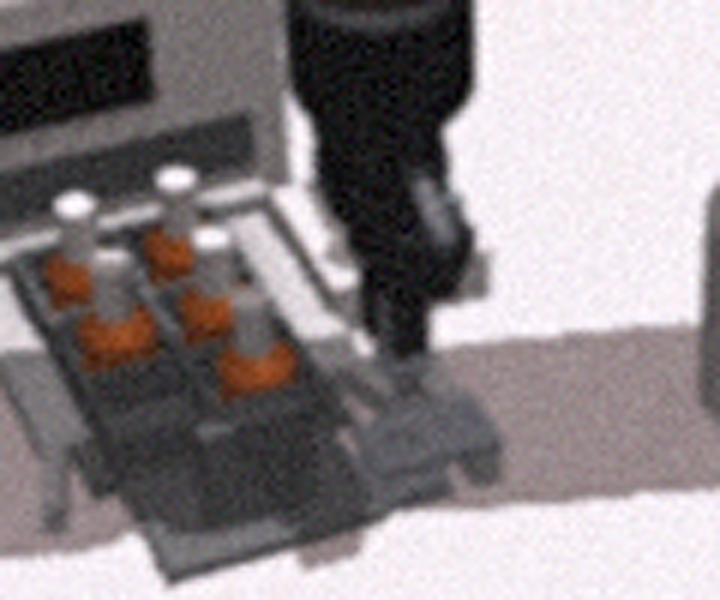

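```bash
python3 - <<'E'
from h import *
optics.camera('wrist');optics.camera('wrist')
o=bot.get_obs();im=optics.camera('wrist');crop(cv2.convertScaleAbs(im,alpha=1.6),255,235,370,330,6,'pics/w26.png')
print(o['ee_pos'],o['tcp_rot'])
p=[proj('wrist',(.5215+.0075*np.cos(a),-.2236+.0075*np.sin(a),.024),o) for a in np.linspace(0,6.28,40)]
p=np.array(p);print('hole pred',p.min(0),p.max(0))
sh(.5237,-.2238,.07,83.7)
E
```

```text
[ 0.52312859 -0.22423595  0.07978972] [1.79870632e+02 3.77362074e-02 8.36968573e+01]
hole pred [297.59268819 247.86251359] [327.97041893 276.40396019]
now [ 0.5231 -0.2243  0.0797] [1.7987e+02 4.0000e-02 8.3690e+01] t 35.05 shift [0.0006 0.0005 0.0097] rot [ 0.0022  0.0007 -0.0001]
```

View pics/w26.png

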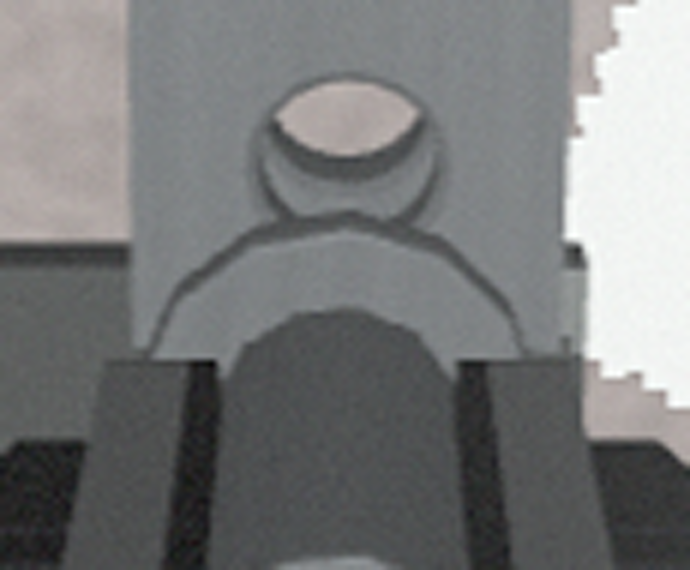

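```bash
python3 -m creep '[[0.0008,0.0005,0.006,0,0,0,0.1],[0.0008,0.0005,0.012,0,0,0,0.1],[0.0008,0.0005,0.018,0,0,0,0.1],[0.0008,0.0005,0.024,0,0,0,0.1],[0.0008,0.0005,0.03,0,0,0,0.1],[0.0008,0.0005,0.03,0,0,0,0.1]]';python3 -c "
from h import *
sh(.5237,-.2238,.035,83.7);print(bot.get_obs()['wrist_force'])"
```

```text
time: 35.65
ee_pos: [0.5223, -0.2232, 0.0468]
tcp_rot: [-179.9, -0.0, 83.7]
wrist_force: [-0.1, 0.5, -0.3]
opening: 0.0142
now [ 0.5223 -0.2232  0.0468] [-1.7991e+02 -3.0000e-02  8.3670e+01] t 35.65 shift [-0.0004  0.0014  0.0118] rot [-0.0016 -0.0005 -0.0005]
[-0.08732048  0.50182823 -0.29855514]
```

```bash
python3 -m creep '[[0,0.0003,0.004,0,0,0,0.1],[0,0.0003,0.008,0,0,0,0.1],[0,0.0003,0.011,0,0,0,0.1],[0,0.0003,0.014,0,0,0,0.1],[0,0.0003,0.014,0,0,0,0.1]]';python3 -c "
from h import *
optics.camera('wrist')
sh(.5237,-.2238,.035,83.7);print(bot.get_obs()['wrist_force'])"; python3 look.py w27
```

```text
time: 36.15
ee_pos: [0.5233, -0.2235, 0.035]
tcp_rot: [180.0, 0.0, 83.7]
wrist_force: [-2.9, 0.7, 7.0]
opening: 0.0143
now [ 0.5233 -0.2235  0.0349] [1.7996e+02 1.0000e-02 8.3670e+01] t 36.2 shift [-0.0002  0.0004 -0.0001] rot [ 0.0007  0.0002 -0.0005]
[-3.52200064  1.19783362  7.74074388]
[ 0.5233 -0.2235  0.0349] [1.7996e+02 1.0000e-02 8.3670e+01]
```

View pics/w27.png

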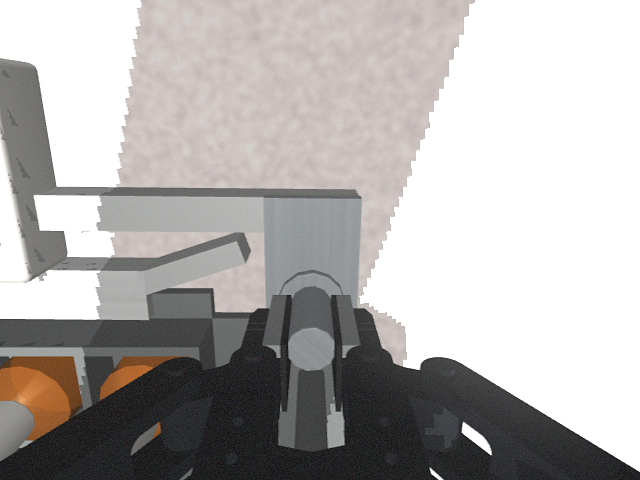

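Contact of 7 N at TCP z 0.035, exactly where the collar should seat. I'll release, rise and check.

```bash
python3 -m creep '[[0,0,0,0,0,0,0.35],[0,0,0,0,0,0,0.35],[0,0,0,0,0,0,0.35],[0,0,-0.03,0,0,0,0.35],[0,0,-0.07,0,0,0,0.35],[0,0,-0.11,0,0,0,0.35],[0,0,-0.15,0,0,0,0.35],[0,0,-0.15,0,0,0,0.35]]';python3 - <<'E'
from h import *
optics.camera('wrist')
o=bot.get_obs();print(o['ee_pos'],o['q'].round(1))
im=optics.camera('wrist');cv2.imwrite('pics/w28.png',cv2.convertScaleAbs(im[:,:,::-1],alpha=1.6))
im=optics.camera('scene');crop(cv2.convertScaleAbs(im,alpha=1.6),180,110,340,230,5,'pics/s4.png')
p=[proj('wrist',(.5215+.013*np.cos(a),-.2236+.013*np.sin(a),.028),o) for a in np.linspace(0,6.28,40)];p=np.array(p);print('collar pred',p.min(0),p.max(0))
print('grip top pred',proj('wrist',(.5215,-.2236,.060),o))
E
```

```text
time: 37.05
ee_pos: [0.525, -0.2243, 0.1899]
tcp_rot: [179.5, 0.1, 83.7]
wrist_force: [0.6, 0.2, 0.7]
opening: 0.0299
[ 0.52443282 -0.22398708  0.18686735] [-23.1   6.8   7.1  90.    0.  -16.8]
collar pred [293.91396922 192.4906001 ] [329.87173353 227.54234567]
grip top pred [311.90952184 221.83276118]
```

View pics/w28.png

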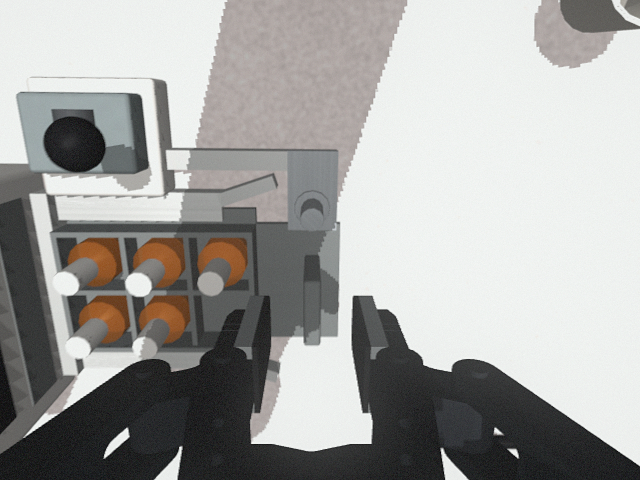

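View pics/s4.png

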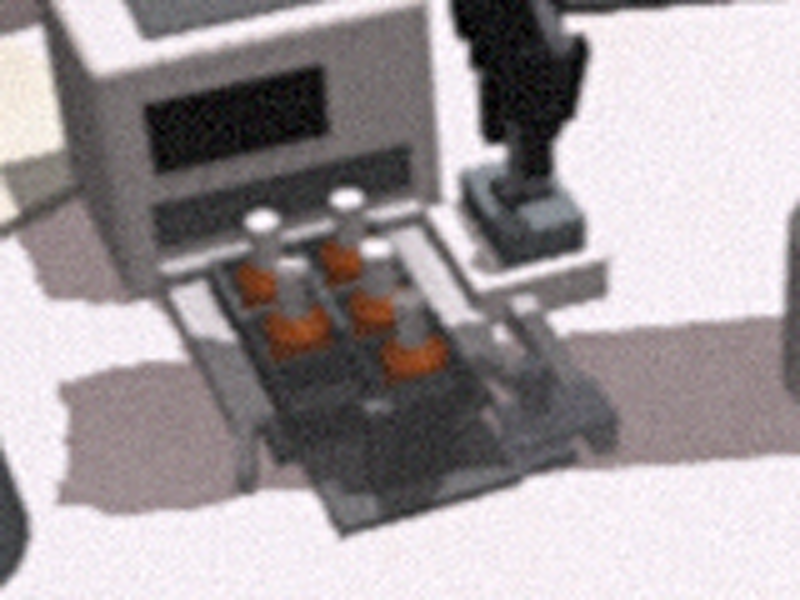

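The pin's collar is at (311,208), as predicted, and upright. Five bottles are seated and the lever ball is at (75,144). Now the lever.

```bash
python3 - <<'E'
from h import *
print('ball',onz('wrist',(75,144),.122).round(4)); print('wash cap',onz('top',(434.4,337.4),.17).round(3))
sh(.460,-.278,.187,83.7)
E
```

```text
ball [ 0.4527 -0.3267  0.122 ]
wash cap [ 0.349 -0.19   0.17 ]
now [ 0.5232 -0.2234  0.1832] [-1.7997e+02 -1.0000e-02  8.3680e+01] t 37.2 shift [-0.0612 -0.0568 -0.0037] rot [-0.0005 -0.0002 -0.0004]
```

```bash
python3 -m creep '[[-0.0593,-0.0578,0,0,0,0,0],[-0.0593,-0.0578,0,0,0,0,0],[-0.0593,-0.0578,0,0,0,0,0],[-0.0593,-0.0578,0.03,0,0,0,0],[-0.0593,-0.0578,0.071,0,0,0,0],[-0.0593,-0.0578,0.071,0,0,0,0],[-0.0593,-0.0578,0.071,0,0,0,0]]' 30; python3 look.py w29; python3 - <<'E'
from h import *
o=bot.get_obs();print(o['ee_pos'],o['wrist_force'],o['opening'])
im=optics.camera('scene');crop(cv2.convertScaleAbs(im,alpha=1.6),180,60,380,210,4,'pics/s5.png')
E
```

```text
time: 37.9
ee_pos: [0.4587, -0.2754, 0.1124]
tcp_rot: [-179.9, -0.1, 83.7]
wrist_force: [-0.7, 0.4, -0.0]
opening: -0.0
[ 0.4587 -0.2754  0.1124] [-1.7986e+02 -7.0000e-02  8.3690e+01]
[ 0.45957359 -0.27592095  0.11397037] [-0.27117108 -0.37273901  0.80368044] -0.00030598477905317996
```

View pics/w29.png

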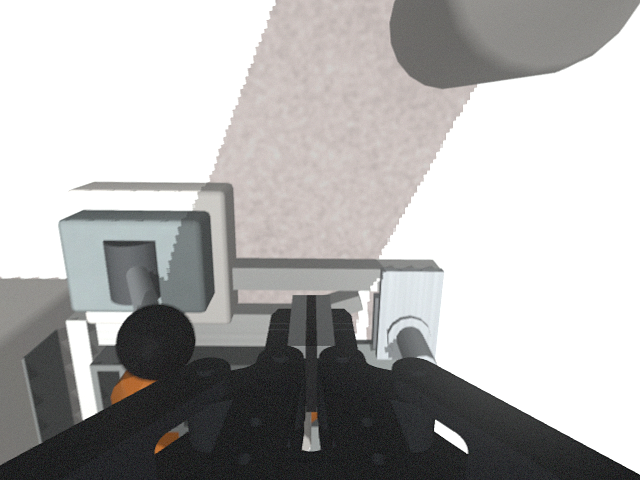

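View pics/s5.png

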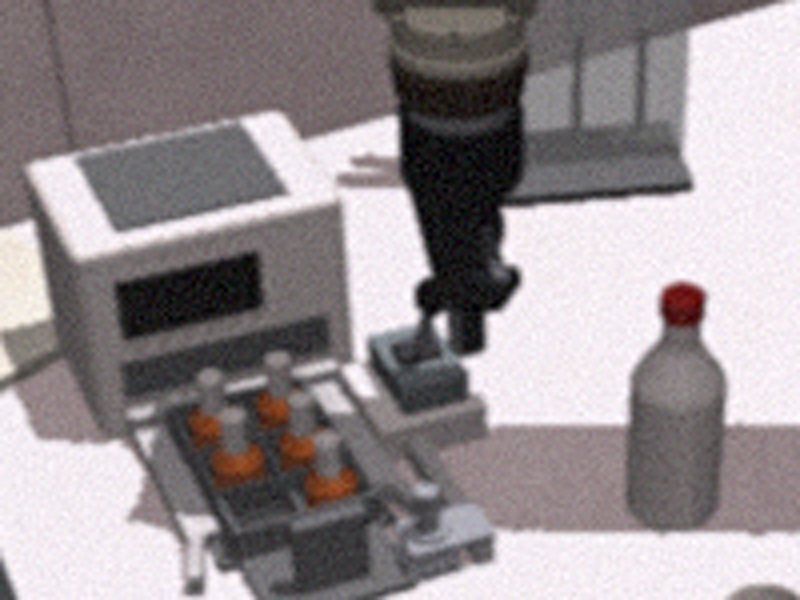

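```bash
python3 -c "
from h import *
print(toolshift(onz('wrist',(156,342),.122)).round(4))"; python3 -m creep '[[-0.015,0,0,0,0,0,0],[-0.03,0,0,0,0,0,0],[-0.042,0,0,0,0,0,0],[-0.054,0,0,0,0,0,0],[-0.066,0,0,0,0,0,0],[-0.074,0,0,0,0,0,0],[-0.082,0,0,0,0,0,0],[-0.082,0,0,0,0,0,0]]'; python3 look.py w30; python3 -c "
from h import *
o=bot.get_obs();print(o['ee_pos'],o['wrist_force'])"
```

```text
[-0.0558  0.0052 -0.0072]
time: 38.8
ee_pos: [0.4499, -0.3585, 0.1127]
tcp_rot: [-180.0, 0.0, 83.6]
wrist_force: [0.6, 0.1, 0.8]
opening: -0.0
[ 0.4499 -0.3585  0.1127] [-1.7998e+02  1.0000e-02  8.3620e+01]
[ 0.45000856 -0.35793778  0.11274574] [-0.20942986 -0.02155696  0.6505867 ]
```

View pics/w30.png

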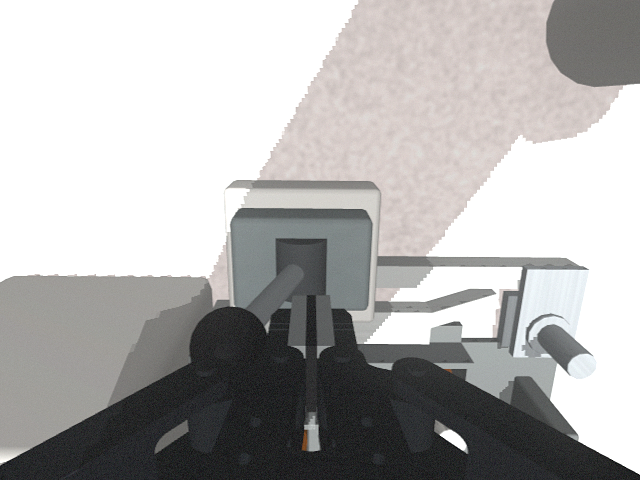

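```bash
python3 -m creep '[[-0.006,0,0,0,0,0,0],[-0.012,0,0,0,0,0,0],[-0.016,0,0,0,0,0,0],[-0.019,0,0,0,0,0,0],[-0.019,0,0,0,0,0,0]]'; python3 look.py w31; python3 -c "
from h import *
o=bot.get_obs();print(o['ee_pos'],o['wrist_force'])
e=np.array([-.1097,-.994]);b=onz('wrist',(228,342),.122)[:2];print(b)"
```

```text
time: 39.35
ee_pos: [0.4481, -0.3761, 0.1129]
tcp_rot: [-180.0, -0.1, 83.7]
wrist_force: [1.3, 3.8, -0.2]
opening: -0.0
[ 0.4481 -0.3761  0.1129] [-1.7999e+02 -9.0000e-02  8.3680e+01]
[ 0.44810896 -0.3760993   0.11290382] [ 0.79379701  4.12635587 -0.6575511 ]
[ 0.44887304 -0.40600228]
```

View pics/w31.png

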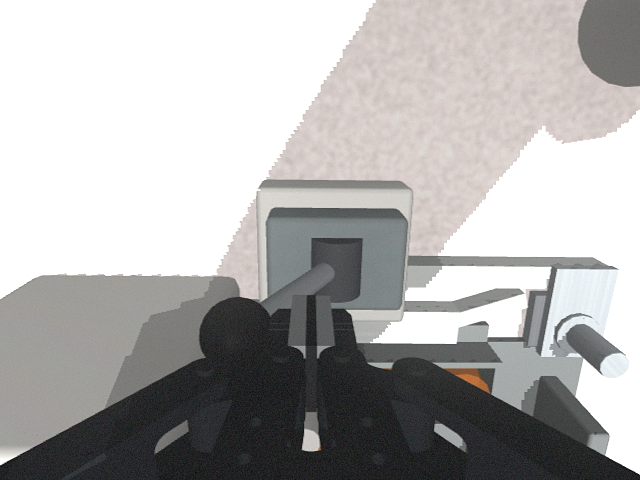

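```bash
python3 -m creep '[[-0.002,0,0,0,0,0,0],[-0.002,0,0,0,0,0,0]]'; python3 -m creep '[[0.02,0,0,0,0,0,0],[0.04,0,-0.02,0,0,0,0],[0.04,0,-0.06,0,0,0,0],[0.04,-0.02,-0.1,0,0,0,0],[0.04,-0.06,-0.14,0,0,0,0],[0.04,-0.06,-0.18,0,0,0,0],[0.04,-0.06,-0.18,0,0,0,0]]'; python3 - <<'E'
from h import *
optics.camera('wrist')
o=bot.get_obs();print(o['ee_pos'],o['wrist_force'])
im=optics.camera('wrist');cv2.imwrite('pics/w32.png',cv2.convertScaleAbs(im[:,:,::-1],alpha=1.6))
im=optics.camera('scene');crop(cv2.convertScaleAbs(im,alpha=1.6),180,60,380,210,4,'pics/s6.png')
im=optics.camera('top');crop(cv2.convertScaleAbs(im,alpha=1.8),160,90,620,360,1.7,'pics/t8.png')
E
```

```text
time: 39.6
ee_pos: [0.4481, -0.3767, 0.1128]
tcp_rot: [-180.0, -0.2, 83.7]
wrist_force: [0.9, 12.0, 1.6]
opening: -0.0001
time: 40.3
ee_pos: [0.3925, -0.3322, 0.2997]
tcp_rot: [179.6, 0.4, 83.6]
wrist_force: [1.6, -0.1, -0.1]
opening: -0.0002
[ 0.39289916 -0.33217555  0.29667992] [ 0.46203157 -0.17684746 -0.95349004]
```

View pics/w32.png

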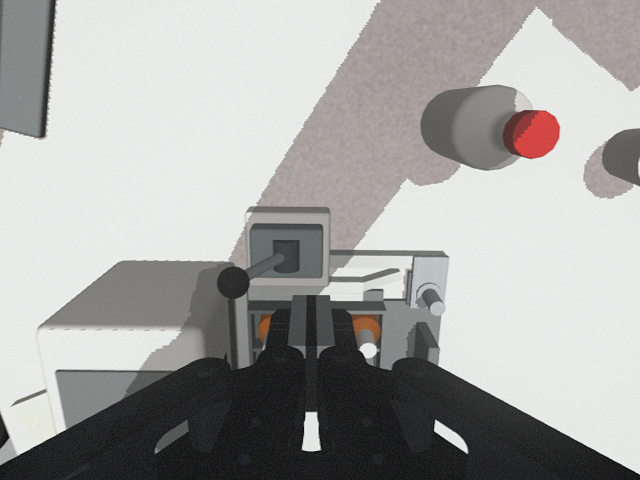

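View pics/s6.png

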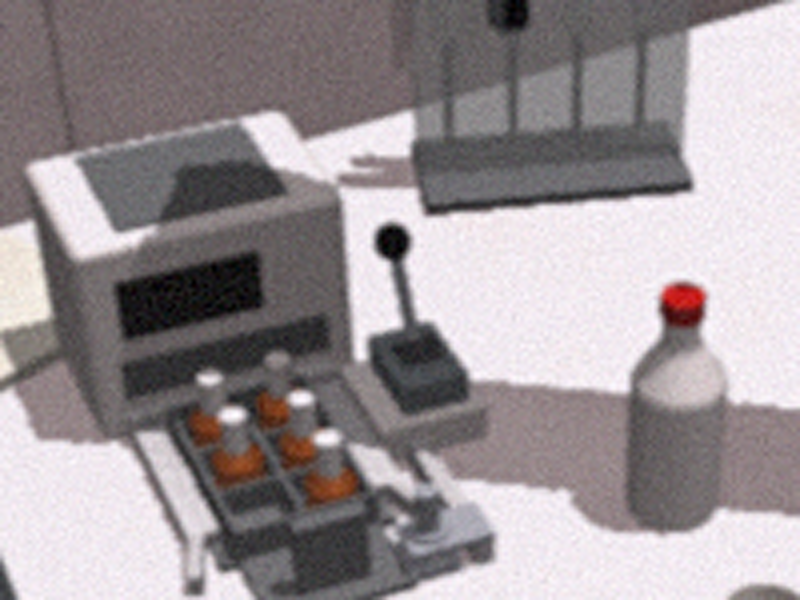

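View pics/t8.png

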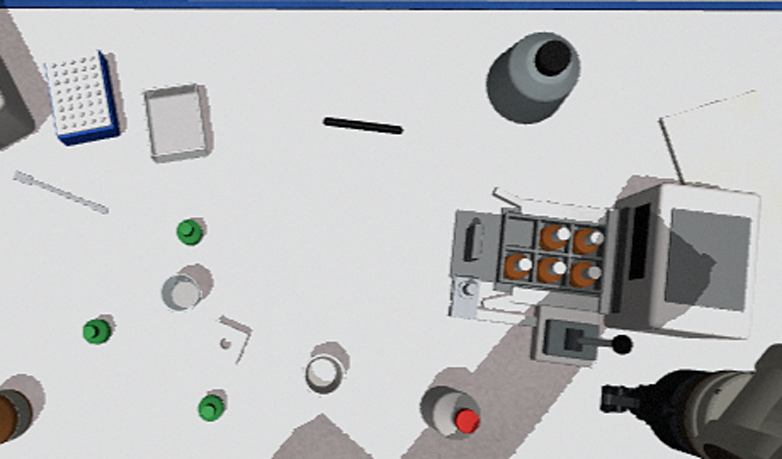

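Everything is in place: five bottles in the tray, the tray home, the pin in the bracket at t8 (467,288), the lever over at (621,344), and the bystanders where they were. One last numeric check on the lever, then I'll hand in.

```bash
python3 - <<'E'
from h import *
b=onz('wrist',(233,282),.122)[:2]-[.5732,-.3481];x=b@[-.1097,-.994];print('ball dock x',x,'lever',np.arcsin(np.clip((x-.03)/.08,-1,1))+.5)
o=bot.get_obs();print(np.abs(o['qd']).max(),o['time'])
bot.job_done()
E
```

```text
ball dock x 0.06535320403288217 lever 0.9577323684967867
0.709301533423845 40.5
the job is handed in; nothing more can be done
```

I handed the job in at about 40 s of robot time, with every step done in the required order; no verdict is reported back.

- **Bottles:** all five amber bottles present went upright into tray pockets. The green look-alikes were left alone.
- **Tray:** I dragged it by its fin into the dock until it met the back stop at about 14 N, with the bracket and ear holes lined up.
- **Pin:** it went down through both holes and seated at the expected height with about 7 N of contact. After release its collar was where I predicted.
- **Lever:** I pushed it over to its stop at 12 N. The last picture puts it at about 0.96 rad.

The last pictures show all five bottles upright, the tray home, the pin in place, the bystanders where they started and the arm clear of everything. No check failed. The top camera read 2–5 mm off the wrist camera throughout, so I worked from the wrist camera.

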